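# Unpack the label maker and stand it in its charging dock

## Robot

A 6-joint arm with a two-finger parallel gripper is mounted at the origin on the work surface. World frame = base frame: x ahead of the robot, y to its left, z up, the work surface at z = 0. Lengths are in m, angles in rad, forces in N, time in s.
With the tool pointing down it reaches from about 0.25 to 0.725 m from the base axis. Payload 4 kg.
Tool frame: the origin (TCP) lies on the centre line of the jaws, within the pads' length; the fingertips stand 14 mm ahead of it and the grasp point (between the pads) lies 5 mm behind it; z points along the fingers, x is the direction in which the jaws open and shut, and the axes are right-handed (so a half turn about z gives the same grasp; the last joint's range is limited). The gripper opens to 85 mm and grips with 20 to 120 N. Pads are 22 mm wide; open, the fingers measure 114 mm over their backs; the gripper's body (76 mm by 85 mm) begins 54 mm behind the grasp point. The pads swing forward as they close: fully open they stand 13 mm farther back than shut.
Start: joints at [1.198, 0.241, 0.005, 1.335, 0, 1.571], TCP at [0.182, 0.466, 0.245] pointing down, gripper open.
Joint ranges: [-2.72, 2.72], [-1.05, 1.87], [-1.09, 1.28], [-1.99, 2.15], [-1.42, 1.44], [-3.14, 3.14]. Speed limits (rad/s): [2.79, 2.79, 3.14, 3.14, 3.14, 3.14].

## Interface

Orientations are given as a unit quaternion [x, y, z, w].
In Python, from workcell import bot gives the robot as it stands.
- The arm moves only by the tool play_rows, never from a script. Its argument "motion" is a list of rows, each an object with "fingers": the closure, from -1 (fully open) to 1 (shut), so that 0 is half open; "translation": the shift along the tool's x, y, z in cm, a list of three; "roll": the turn about the tool's z in degrees. A call has 1 to 20 rows; each row is the pose to reach, as a shift and turn from the pose commanded when the call began, along the tool's axes at that moment; what a row does not reach only later rows make up. A row lasts 1/12 s, in which the tool goes at most 41.7 mm and 7.16 degrees, less where a joint would pass 70% of its speed; a pose out of reach is approached as far as the arm can. A call with a gripper value outside its range is refused whole. The fingers move at their own pace and stop on an object; the grip force is fixed at half the most. Time passes only in rows, so rows that repeat a pose let the fingers close. It gives the time, the measured TCP pose, the force and the opening at its end, in the units of the state.
- bot.get_obs(): the state, without advancing time (a new reading comes with each control period).
- bot.camera(name): name is "side" or "top" or "wrist"; returns a dict with "pixels" (400x640x3 uint8, red, green, blue), "intrinsics" (3x3 intrinsics, pixels), "world_to_cam" (4x4, takes a point from world to camera coordinates). Camera axes: x right, y down, z forward; pixel columns grow to the right and rows downward; lengths in m; the calibration is good to about 2 mm. The wrist camera is an equidistant fisheye: a pixel r from the principal point sees the ray r / f radians off the axis. A picture is of the moment at which its call begins. There is no depth.
- bot.job_done(): hands the job in, once; it reports no verdict.
The state is a dict: "clock": time; "joint_pos": joint angles; "joint_vel": joint speeds; "tau": joint torques, N m; "eef_pos": TCP position; "tool_rot": TCP orientation; "ft_force": force on the tool from outside, world axes, zero at the start; "ft_torque": the same for the moment, N m; "grip_width": finger opening in m.
Only numpy, scipy, OpenCV 4.12 (cv2) and the standard library are available. Lean on these libraries where they do the work, as an engineer would, in place of code of your own. Each camera call takes 0.05 s, during which the arm holds its last target. There are 200 camera calls.

## Task

Get the label maker out of its equipment case and put it on charge: draw the safety bolt right back, press the latch right open, swing the lid up until it stands past upright by itself, then take the label maker out and stand it, foot down and screen facing away from the backrest, fully home in the charging dock, without ever dropping it. Leave the case standing open and do not disturb the mug, the stapler or the tape cassette.

Things in the scene. Friction and masses are not known exactly. Their poses are not given: they have to be found in the camera images.
- case: Slate-grey equipment case with aluminium trim, fixed to the desk, 200 (x) x 290 (y) x 100 mm high with its lid shut. Origin: centre of its underside; -x is its front (latch side), +x its hinge side, z up. Base rim at z = 70 mm, shut lid's top at z = 100 mm. Filled with black foam up to z = 62 mm.
- pocket (a point): Centre of the foam pocket's floor, case x = -20, y = 0, z = 36 mm; axes as the case's. The pocket is 184 mm long (y), 60 wide (x), 26 deep. In the middle of each long side is one finger notch, 28 mm wide (y), reaching 28 mm outwards (x) and as deep as the pocket: room for a finger straight down, not for a steeply tilted one.
- bolt (a joint): Safety bolt on the case front: a steel rod shot under the latch's thumb tab, so that the tab cannot be pressed down until the rod is out of its way. 0 = shut, grows to 0.032 m (drawn) as it slides along the case's -y; the rod clears the latch beyond 0.011. Slides with 2 N, stays where left.
- bolt_knob (a point): Top centre of the bolt's upright red knob, a post of 12 mm diameter 34 mm tall above the rod, at case x = -137, z = 113 mm, y = -66 mm shut, -98 mm drawn; 31 mm of air between it and the case front. Between it and the latch tab (edge at y = -18 mm) nothing in front of the case is higher than z = 82 mm. Axes as the case's.
- latch (a joint): Bright steel snap latch in the middle of the case front, hinged low on the case, its nose hooked over a rib on the lid's front. 0 = shut, grows to 1.6 rad as its top swings outwards and down; past 0.25 it clears the lid. It stays where left (0.12 N m of friction).
- latch_tab (a point): Point on top of the latch's thumb tab, 7 mm from its outer edge: a level shelf 36 mm wide (y), 6 mm thick, jutting 52 mm out of the case front. Shut: case x = -145, y = 0, z = 86 mm. Its hinge line is at case x = -104, z = 52 mm, along y. Pressing it (3 N) down and a little outwards, following the swing, opens it: at 0.8 rad this point is at x = -157, z = 46 mm.
- lid (a joint): The lid, on stiff friction hinges along its rear rim: 0 = shut, pi/2 = upright, stop at 1.95 rad. It holds at whatever angle it is left and takes about 7 N at the handle.
- lid_handle (a point): Middle of the round bar (12 mm diameter, 110 mm long, along the case's y) of the bow handle on the lid's top, 38 mm above the lid, 20 mm behind its front edge. Shut: case x = -80, y = 0, z = 138 mm: 180 mm forward of and 68 mm above point lid_hinge, about which it turns. The bar may turn between the fingers. Axes turn with the lid.
- lid_hinge (a point): Middle of the lid's hinge line, case x = 100, y = 0, z = 70 mm; the line runs along the case's y.
- label: Label maker, yellow shell, dark face, 178 long (x) x 54 wide (y) x 32 mm thick (z), about 0.36 kg, balanced at its middle. Origin: centre of its back. +x to the head (screen end), -x to the flat foot, +z out of the face. Starts on its back in the pocket, head towards the case's +y, face 6 mm above the foam.
- label_foot (a point): Centre of the label maker's flat foot end (carries the charging contacts). Axes as the label maker's.
- label_screen (a point): Middle of the pale green screen on the label maker's face, 134 mm from the foot end. Axes as the label maker's.
- dock: Grey and black charging dock, fixed to the desk, base 120 (x) x 90 (y) x 20 mm. Origin: centre of its underside. Backrest on its -x side, 56 mm wide; the label maker stands on its foot leaning on it, 20 degrees back towards -x, its face towards the dock's +x.
- dock_seat (a point): Middle of the dock pocket's floor, dock x = 10, y = 0, z = 34 mm; dock axes. The pocket's axis runs from here along (-0.342, 0, 0.940), the floor is square to it. Pocket 64 mm wide (y), 40 mm from backrest to lip: 5 mm play each side, 8 mm in thickness. Along the axis the backrest is 78 mm high, the side cheeks 22, the front lip 16.
- mug: Blue mug, bystander, 80 mm diameter, 95 mm high; origin under its centre.
- stapler: Red and black stapler, bystander, 145 x 38 x 52 mm; origin under its centre, length along its x.
- cassette: White tape cassette, bystander, 62 x 48 x 20 mm; origin under its centre.

How it is judged:
By the outcome, as a careful person would: the job done as asked, in the order asked, and still so for the second after the job is handed in, with the robot touching nothing.
It also fails if it takes over 72 s, if anything falls off the work surface, if the arm or the gripper's body presses on something with over 40 N, if the wrist force passes 120 N, or if a joint passes its speed limit or range.

## Working session

There is one attempt and no reset: what is moved stays moved. The work goes in short steps, Python scripts to look and compute and a tool call to move; the robot and the scene stay as the last step left them, time stands still between calls to the robot, and variables do not carry over. Pictures are saved under pics/ and viewed, about 8 in all and at most 12, crops included, and the job is handed in when it is done.

Besides the shell and the picture viewer there is one more tool, called after "Request:" as a command line: name --argument value ..., lists and objects as JSON in quotes. play_rows: Moves the arm, as the interface text tells. Its arguments: {"type":"object","properties":{"motion":{"type":"array","items":{"type":"object","properties":{"fingers":{"type":"number"},"translation":{"type":"array","items":{"type":"number"}},"roll":{"type":"number"}}}}},"required":["motion"]}

```bash
mkdir -p pics; ls
python3 - <<'E'
from workcell import bot
import cv2,json
import numpy as np
o=bot.get_obs();print({k:np.round(v,3).tolist() for k,v in o.items()})
for n in("side","top"):
    c=bot.camera(n);cv2.imwrite(f"pics/{n}0.png",c["pixels"][...,::-1])
    print(n,np.round(c["intrinsics"],1).tolist(),np.round(c["world_to_cam"],4).tolist())
E
```

```text
pics
{'clock': 0.0, 'joint_pos': [1.198, 0.241, 0.004, 1.335, 0.0, 1.571], 'joint_vel': [-0.001, 0.0, 0.0, 0.001, 0.001, -0.001], 'tau': [0.001, -37.231, 25.241, 0.017, 0.0, -0.0], 'eef_pos': [0.182, 0.465, 0.244], 'tool_rot': [0.826, 0.564, -0.001, 0.001], 'ft_force': [0.128, -0.145, -0.182], 'ft_torque': [-0.006, 0.048, 0.003], 'grip_width': 0.085}
side [[366.6, 0.0, 323.9], [0.0, 366.6, 204.2], [0.0, 0.0, 1.0]] [[-0.9939, -0.1099, 0.0086, 0.6196], [-0.0675, 0.5448, -0.8358, 0.1467], [0.0871, -0.8313, -0.5489, 0.8987], [0.0, 0.0, 0.0, 1.0]]
top [[362.3, 0.0, 315.9], [0.0, 362.3, 197.9], [0.0, 0.0, 1.0]] [[0.0222, -0.9996, 0.0168, -0.0455], [-0.9846, -0.0247, -0.1729, 0.6175], [0.1732, -0.0127, -0.9848, 1.0498], [0.0, 0.0, 0.0, 1.0]]
```

View pics/top0.png

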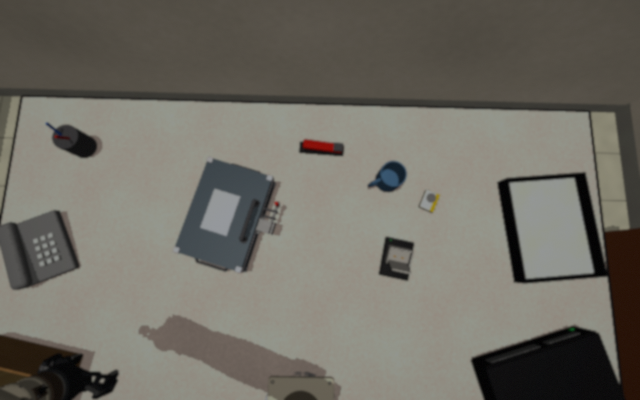

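View pics/side0.png

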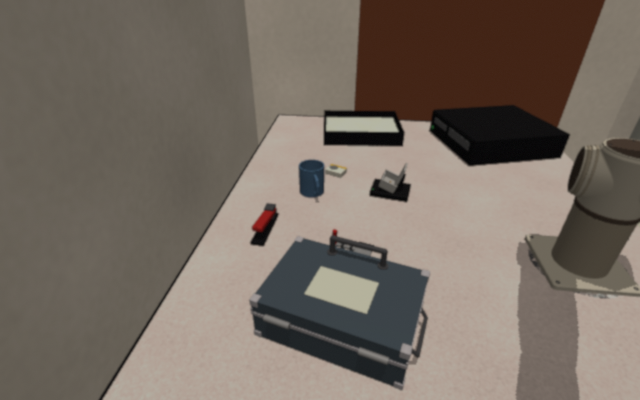

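Top: case at about (228,215), red knob (278,204), latch (268,225), dock (397,258), mug (390,177), stapler (322,147), cassette (429,201). The lid is shut; the case front points to the right of the top image (−y world).

Run:
```python
import cv2,numpy as np
t=cv2.imread("pics/top0.png")
a=cv2.resize(t[152:277,170:300],None,fx=4.6,fy=4.6,interpolation=cv2.INTER_CUBIC)
b=cv2.resize(t[232:284,374:418],None,fx=6,fy=6,interpolation=cv2.INTER_CUBIC)
c=np.zeros((max(a.shape[0],b.shape[0]),800,3),np.uint8)
c[:a.shape[0],:a.shape[1]]=a
b=b[:,:800-a.shape[1]];print(a.shape,b.shape)
c[:b.shape[0],a.shape[1]:a.shape[1]+b.shape[1]]=b
s=cv2.imread("pics/side0.png")[160:205,365:415];s=cv2.resize(s,None,fx=4,fy=4,interpolation=cv2.INTER_CUBIC)
c[330:510,598:798]=s
c=cv2.convertScaleAbs(c,alpha=1.6)
cv2.imwrite("pics/crop1.png",c)
```

```text
(575, 598, 3) (312, 202, 3)
```

View pics/crop1.png

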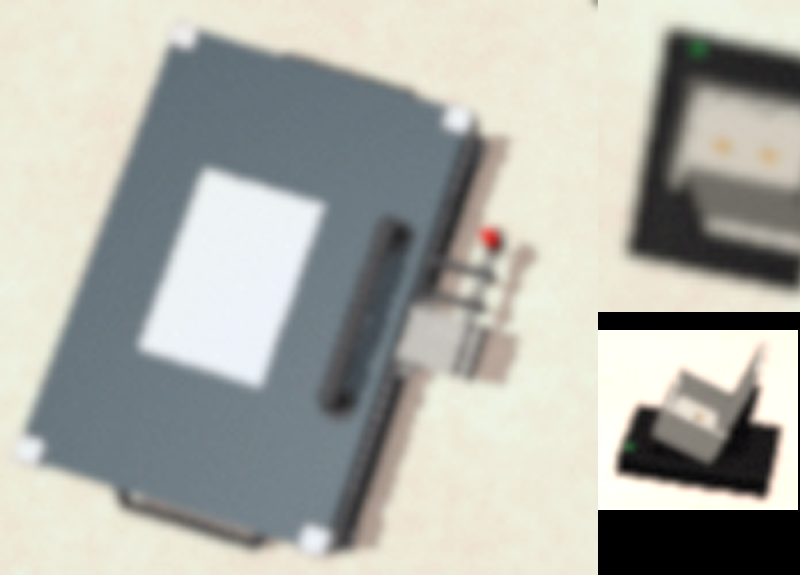

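Crop: lid corners about (170,28),(478,112),(330,552),(18,455) in crop; knob at (490,238), handle bar (392,225)-(335,408). The dock's backrest is on the robot side, so its +x points away from the robot; the base is cut at the right edge, so I'll get its outline by code.

```bash
cat > h.py <<'E'
import numpy as np,cv2
from scipy.optimize import least_squares
from scipy.spatial.transform import Rotation as R
from workcell import bot
K={"side":(np.array([[366.6,0,323.9],[0,366.6,204.2],[0,0,1]]),np.array([[-0.9939,-0.1099,0.0086,0.6196],[-0.0675,0.5448,-0.8358,0.1467],[0.0871,-0.8313,-0.5489,0.8987]])),
"top":(np.array([[362.3,0,315.9],[0,362.3,197.9],[0,0,1]]),np.array([[0.0222,-0.9996,0.0168,-0.0455],[-0.9846,-0.0247,-0.1729,0.6175],[0.1732,-0.0127,-0.9848,1.0498]]))}
def proj(n,P):
    k,T=K[n];q=(np.atleast_2d(P)@T[:,:3].T+T[:,3])@k.T;return q[:,:2]/q[:,2:]
def back(n,uv,z):
    k,T=K[n];d=T[:,:3].T@np.linalg.inv(k)@[uv[0],uv[1],1];o=-T[:,:3].T@T[:,3];return o+d*(z-o[2])/d[2]
def fit(obs,x0):
    def w(p,P):c,s=np.cos(p[2]),np.sin(p[2]);P=np.array(P);return np.array([p[0]+c*P[0]-s*P[1],p[1]+s*P[0]+c*P[1],P[2]])
    f=lambda p:np.concatenate([(proj(n,w(p,P))[0]-uv) for n,P,uv in obs])
    r=least_squares(f,x0,loss="soft_l1");return r.x,r.fun.reshape(-1,2)
E
python3 - <<'E'
from h import *
t=cv2.imread("pics/top0.png")
cr=lambda u,v:(170+u/4.6,152+v/4.6)
obs=[("top",(.1,-.145,.1),cr(170,28)),("top",(-.1,-.145,.1),cr(478,112)),("top",(-.1,.145,.1),cr(332,552)),("top",(.1,.145,.1),cr(18,455)),("top",(-.137,-.066,.113),cr(490,238)),("top",(-.08,0,.144),cr(363,316))]
p,r=fit(obs,[.45,.25,1.5]);print(p,np.degrees(p[2]),r.round(1).tolist())
side=[("side",(.1,.145,.1),(409,352)),("side",(.1,-.145,.1),(254,300)),("side",(-.1,.145,.1),(427,270)),("side",(-.1,-.145,.1),(298,240)),("side",(-.137,-.066,.113),(335,232))]
p2,r2=fit(obs+side,p);print("both",p2,np.degrees(p2[2]),r2.round(1).tolist())
g=t[225:290,370:425].max(2);m=(g<70).astype(np.uint8)
m=cv2.morphologyEx(m,cv2.MORPH_CLOSE,np.ones((25,25)))
cs=max(cv2.findContours(m,0,2)[0],key=cv2.contourArea)
print(cv2.minAreaRect(cs),(cv2.boxPoints(cv2.minAreaRect(cs))+[370,225]).round(1).tolist(),g[0:3,0:3].tolist())
bx=cv2.boxPoints(cv2.minAreaRect(cs))+[370.5,225.5]
for b in bx: print(back("top",b,.02).round(4))
for n,uv,z in(("mug",(390,190),0),("cas",(429,201),.02),("stap",(322,147),.05)):print(n,back("top",uv,z).round(3))
E
```

```text
[0.55857032 0.23173619 1.30766913] 74.92392199896727 [[1.5, -0.8], [-0.9, -0.3], [-0.3, 0.5], [0.5, 1.3], [0.0, 0.5], [-0.3, -1.3]]
both [0.55973134 0.23269197 1.30795586] 74.9403504978195 [[1.2, -1.2], [-1.2, -0.7], [-0.6, 0.1], [0.2, 0.9], [-0.3, 0.1], [-0.6, -1.7], [2.0, 0.0], [-3.4, -0.4], [1.9, -0.2], [-0.9, -4.0], [1.1, -1.9]]
((23.880456924438477, 34.52360534667969), (46.817955017089844, 53.599571228027344), 22.520565032958984) [[362.0, 275.3], [382.5, 225.8], [425.8, 243.7], [405.2, 293.2]] [[149, 149, 149], [150, 149, 149], [150, 149, 149]]
[ 0.3879 -0.1781  0.02  ]
[ 0.54  -0.242  0.02 ]
[ 0.4877 -0.3755  0.02  ]
[ 0.3378 -0.3087  0.02  ]
mug [ 0.66 -0.27  0.  ]
cas [ 0.623 -0.388  0.02 ]
stap [ 0.782 -0.047  0.05 ]
```

Request:
play_rows --motion '[{"translation": [-20.6,49.2,0],"roll": -6.4,"fingers": 1},{"translation": [-20.6,49.2,0],"roll": -6.4,"fingers": 1},{"translation": [-20.6,49.2,0],"roll": -6.4,"fingers": 1},{"translation": [-20.6,49.2,0],"roll": -6.4,"fingers": 1},{"translation": [-20.6,49.2,0],"roll": -6.4,"fingers": 1},{"translation": [-20.6,49.2,0],"roll": -6.4,"fingers": 1},{"translation": [-20.6,49.2,0],"roll": -6.4,"fingers": 1},{"translation": [-20.6,49.2,0],"roll": -6.4,"fingers": 1},{"translation": [-20.6,49.2,0],"roll": -6.4,"fingers": 1},{"translation": [-20.6,49.2,0],"roll": -6.4,"fingers": 1},{"translation": [-20.6,49.2,0],"roll": -6.4,"fingers": 1},{"translation": [-20.6,49.2,0],"roll": -6.4,"fingers": 1},{"translation": [-20.6,49.2,0],"roll": -6.4,"fingers": 1},{"translation": [-20.6,49.2,0],"roll": -6.4,"fingers": 1},{"translation": [-20.6,49.2,0],"roll": -6.4,"fingers": 1}]'

```text
clock: 1.35
eef_pos: [0.5658, 0.0928, 0.2439]
tool_rot: [0.794, 0.608, -0.001, -0.001]
ft_force: [-0.2, -0.0, 1.3]
grip_width: 0.0004
```

```bash
cat >> h.py <<'E'
CP=[.559,.232,np.radians(75)]
def case2w(P,p=CP):
    c,s=np.cos(p[2]),np.sin(p[2]);P=np.atleast_2d(P).astype(float);return np.c_[p[0]+c*P[:,0]-s*P[:,1],p[1]+s*P[:,0]+c*P[:,1],P[:,2]]
def w2case(W,p=CP):
    c,s=np.cos(p[2]),np.sin(p[2]);d=np.array(W)[:2]-p[:2];return np.array([c*d[0]+s*d[1],-s*d[0]+c*d[1],W[2]])
def st(p=CP):
    o=bot.get_obs();r=R.from_quat(o["tool_rot"]).as_matrix()
    print("t",round(float(o["clock"]),2),"world",np.round(o["eef_pos"],4),"case",np.round(w2case(o["eef_pos"],p)*1000,1),"yaw",round(float(np.degrees(np.arctan2(r[1,0],r[0,0]))),2),"tz",r[:,2].round(3),"F",np.round(o["ft_force"],1),"M",np.round(o["ft_torque"],2),"w",round(float(o["grip_width"]),4));return o
def wproj(c,P):
    k=c["intrinsics"];T=c["world_to_cam"];q=np.atleast_2d(P)@T[:3,:3].T+T[:3,3];rr=np.hypot(q[:,0],q[:,1]);th=np.arctan2(rr,q[:,2]);return np.c_[k[0,2]+k[0,0]*th*q[:,0]/rr,k[1,2]+k[1,1]*th*q[:,1]/rr]
def wray(c,uv):
    k=c["intrinsics"];T=c["world_to_cam"];d=np.array([(uv[0]-k[0,2]),(uv[1]-k[1,2])]);r=np.hypot(*d)/k[0,0];e=d/np.hypot(*d);v=np.array([e[0]*np.sin(r),e[1]*np.sin(r),np.cos(r)])
    return -T[:3,:3].T@T[:3,3],T[:3,:3].T@v
def wback(c,uv,z):
    o,d=wray(c,uv);return o+d*(z-o[2])/d[2]
def snap(n,fn):
    c=bot.camera(n);cv2.imwrite(fn,cv2.convertScaleAbs(c["pixels"][...,::-1],alpha=1.5));np.savez(fn[:-4],**{k:c[k] for k in("intrinsics","world_to_cam")});return c
E
python3 - <<'E'
from h import *
st();c=snap("wrist","pics/w1.png")
print(wproj(c,case2w([[-.137,-.066,.113],[-.145,0,.086],[-.1,-.145,.1],[-.1,.145,.1],[-.08,0,.144]])).round(0))
E
```

```text
t 1.35 world [0.5658 0.0928 0.2439] case [-132.6  -42.6  243.9] yaw 74.83 tz [-0.002 -0.    -1.   ] F [-0.2 -0.   1.3] M [-0.01 -0.01 -0.01] w 0.0004
[[312. 223.]
 [303. 146.]
 [349. 292.]
 [353. -10.]
 [387. 152.]]
```

View pics/w1.png

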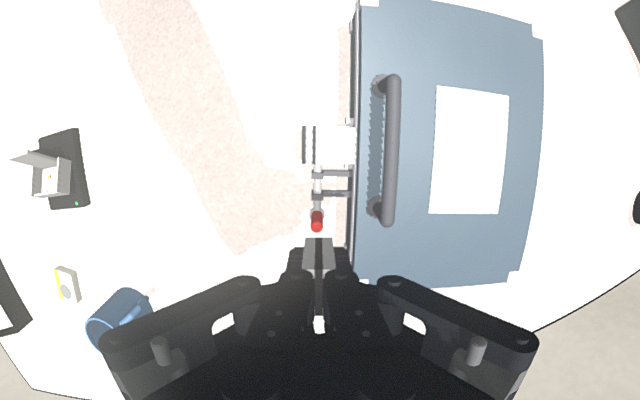

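Knob top at (317,222), handle bar (393,82)–(387,222), lid corners about (357,4),(541,40),(520,272): about 5 px right of the prediction, so I refine the case pose from these.

Run:
```python
from h import *
c=dict(np.load("pics/w1.npz"));print(c["intrinsics"][0,0])
P=np.array([[-.137,-.066,.113],[-.08,.055,.138],[-.08,-.055,.138],[-.1,.145,.1],[.1,.145,.1],[.1,-.145,.1],[-.152,.018,.086],[-.152,-.018,.086]])
uv=np.array([[317,222],[393,82],[387,220],[357,3],[541,39],[520,272],[303,126],[303,163]])
f=lambda p:(wproj(c,case2w(P,p))-uv).ravel()
r=least_squares(f,CP,loss="soft_l1");print(r.x,np.degrees(r.x[2]));print(r.fun.reshape(-1,2).round(1).tolist())
st(r.x)
for q in((77,128),(87,206)):print("dock",wback(c,q,.02))
```

```text
309.70691628693146
[0.56073509 0.23712703 1.3064097 ] 74.85176184880407
[[0.8, 1.3], [0.1, -1.4], [1.3, 0.1], [2.1, -12.2], [-0.0, -14.7], [-1.6, 7.4], [-1.7, 0.1], [-1.4, 1.8]]
t 1.4 world [0.565  0.094  0.2443] case [-137.   -41.5  244.3] yaw 74.95 tz [-0.002  0.    -1.   ] F [-0.   0.6 -0.5] M [0.   0.03 0.03] w -0.0001
dock [ 0.40062888 -0.21350494  0.02      ]
dock [ 0.51137892 -0.24120866  0.02      ]
```

Request:
play_rows --motion '[{"translation": [0,0,4],"fingers": 1},{"translation": [0,0,8],"fingers": 1},{"translation": [0,0,11],"fingers": 1},{"translation": [0,0,13.8],"fingers": 1},{"translation": [0,0,13.8],"fingers": 1},{"translation": [0,0.7,13.8],"fingers": 1},{"translation": [0,1.4,13.8],"fingers": 1},{"translation": [0,2.1,13.8],"fingers": 1},{"translation": [0,2.8,13.8],"fingers": 1},{"translation": [0,3.3,13.8],"fingers": 1},{"translation": [0,3.6,13.8],"fingers": 1},{"translation": [0,3.8,13.8],"fingers": 1},{"translation": [0,3.9,13.8],"fingers": 1},{"translation": [0,4.0,13.8],"fingers": 1},{"translation": [0,4.0,13.8],"fingers": 1}]'

```text
schema error: expected keys fingers, translation, roll
```

```bash
sed -i 's/^CP=.*/CP=[.5607,.2371,np.radians(74.85)]/' h.py; python3 -c "
from h import *
st()"
```

```text
t 1.4 world [0.565  0.094  0.2443] case [-137.   -41.5  244.3] yaw 74.95 tz [-0.002  0.    -1.   ] F [-0.   0.6 -0.5] M [0.   0.03 0.03] w -0.0001
```

Request:
play_rows --motion '[{"translation": [0,0,4],"roll": 0,"fingers": 1},{"translation": [0,0,8],"roll": 0,"fingers": 1},{"translation": [0,0,11],"roll": 0,"fingers": 1},{"translation": [0,0,13.8],"roll": 0,"fingers": 1},{"translation": [0,0,13.8],"roll": 0,"fingers": 1},{"translation": [0,0.7,13.8],"roll": 0,"fingers": 1},{"translation": [0,1.4,13.8],"roll": 0,"fingers": 1},{"translation": [0,2.1,13.8],"roll": 0,"fingers": 1},{"translation": [0,2.8,13.8],"roll": 0,"fingers": 1},{"translation": [0,3.3,13.8],"roll": 0,"fingers": 1},{"translation": [0,3.6,13.8],"roll": 0,"fingers": 1},{"translation": [0,3.8,13.8],"roll": 0,"fingers": 1},{"translation": [0,3.9,13.8],"roll": 0,"fingers": 1},{"translation": [0,4.0,13.8],"roll": 0,"fingers": 1},{"translation": [0,4.0,13.8],"roll": 0,"fingers": 1}]'

```text
clock: 2.65
eef_pos: [0.6031, 0.0843, 0.1073]
tool_rot: [0.793, 0.609, -0.001, -0.001]
ft_force: [-3.7, 0.7, 2.9]
grip_width: -0.0003
```

```bash
python3 -c "
from h import *
st()"
```

```text
t 2.65 world [0.6031 0.0843 0.1073] case [-136.4  -80.9  107.3] yaw 75.04 tz [-0.002  0.    -1.   ] F [-3.7  0.7  2.9] M [ 0.24  0.9  -0.05] w -0.0003
```

Request:
play_rows --motion '[{"translation": [0,0.2,0],"roll": 0,"fingers": 1},{"translation": [0,0.3,0],"roll": 0,"fingers": 1},{"translation": [0,0.4,0],"roll": 0,"fingers": 1},{"translation": [0,0.4,0],"roll": 0,"fingers": 1}]'

```text
clock: 2.98
eef_pos: [0.6034, 0.0841, 0.1072]
tool_rot: [0.793, 0.609, -0.003, -0.003]
ft_force: [-14.7, 3.0, 9.8]
grip_width: -0.0001
```

```bash
python3 -c "
from h import *
st()"
```

```text
t 2.98 world [0.6034 0.0841 0.1072] case [-136.5  -81.2  107.2] yaw 75.1 tz [-0.009  0.002 -1.   ] F [-14.7   3.    9.8] M [ 0.57  2.73 -0.05] w -0.0001
```

Request:
play_rows --motion '[{"translation": [0,-0.6,0],"roll": 0,"fingers": 1},{"translation": [0,-1,-3],"roll": 0,"fingers": 1},{"translation": [0,-2,-5],"roll": 0,"fingers": 1},{"translation": [-0.6,-5.2,-5],"roll": 0,"fingers": 1},{"translation": [-1.2,-8.5,-4],"roll": 0,"fingers": 1},{"translation": [-1.2,-8.5,-2],"roll": 0,"fingers": 1},{"translation": [-1.2,-8.5,-0.3],"roll": 0,"fingers": 1},{"translation": [-1.2,-8.5,0.6],"roll": 0,"fingers": 1},{"translation": [-1.7,-8.5,1.5],"roll": 0,"fingers": 1},{"translation": [-2.3,-8.5,2.5],"roll": 0,"fingers": 1},{"translation": [-2.6,-8.5,3.5],"roll": 0,"fingers": 1},{"translation": [-2.8,-8.5,4.6],"roll": 0,"fingers": 1},{"translation": [-2.8,-8.5,5.6],"roll": 0,"fingers": 1},{"translation": [-2.5,-8.5,6.6],"roll": 0,"fingers": 1},{"translation": [-2.2,-8.5,7.0],"roll": 0,"fingers": 1},{"translation": [-2.0,-8.5,7.0],"roll": 0,"fingers": 1}]'

```text
clock: 4.32
eef_pos: [0.5202, 0.0829, 0.0359]
tool_rot: [0.794, 0.608, -0.003, 0.003]
ft_force: [-1.2, -14.6, 2.4]
grip_width: -0.0001
```

```bash
python3 -c "
from h import *
st()"
```

```text
t 4.32 world [0.5202 0.0829 0.0359] case [-159.5   -1.2   35.9] yaw 74.92 tz [-0.002 -0.008 -1.   ] F [ -1.2 -14.6   2.4] M [-2.72  0.21 -0.04] w -0.0001
```

Request:
play_rows --motion '[{"translation": [-1.5,0,0],"roll": 0,"fingers": 1},{"translation": [-2,0,-3],"roll": 0,"fingers": 1},{"translation": [-2,0,-7],"roll": 0,"fingers": 1},{"translation": [-2,0,-11],"roll": 0,"fingers": -1},{"translation": [0,0,-15],"roll": 0,"fingers": -1},{"translation": [2,0,-17.5],"roll": 0,"fingers": -1},{"translation": [3,0,-19],"roll": 0,"fingers": -1},{"translation": [3,0,-19],"roll": 0,"fingers": -1},{"translation": [3,0,-19],"roll": 0,"fingers": -1}]'

```text
clock: 5.07
eef_pos: [0.5289, 0.1159, 0.2275]
tool_rot: [0.793, 0.61, 0.001, 0.0]
ft_force: [-0.2, -0.2, -1.0]
grip_width: 0.0724
```

Run:
```python
from h import *
st();c=snap("wrist","pics/w2.png")
for a in(0,.8,1.2,1.4,1.6):
    b=np.radians(39.7)-a;print(a,wproj(c,case2w([-.104-.0533*np.cos(b),0,.052+.0533*np.sin(b)])).round())
print(wproj(c,case2w([[-.08,0,.138],[-.137,-.098,.113]])).round())
```

```text
t 5.07 world [0.5289 0.1159 0.2275] case [-125.3   -0.9  227.5] yaw 75.14 tz [ 0.002  0.001 -1.   ] F [-0.2 -0.2 -1. ] M [-0.02  0.09 -0.02] w 0.0724
0 [[294. 193.]]
0.8 [[286. 184.]]
1.2 [[293. 180.]]
1.4 [[299. 179.]]
1.6 [[307. 177.]]
[[378. 210.]
 [303. 303.]]
```

View pics/w2.png

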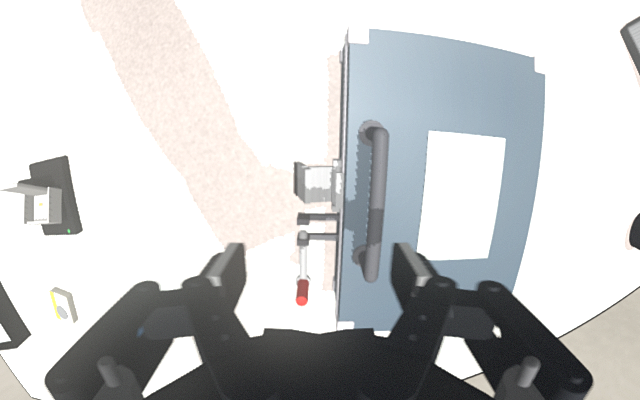

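Bolt drawn (knob top ~ (302,298)), latch tab swung down (edge ~ (298,182)), bar centre ~ (375,205), within ~2 mm of prediction. Now the handle.

Request:
play_rows --motion '[{"translation": [4.3,-0.2,0],"roll": 0,"fingers": -0.3},{"translation": [4.3,-0.2,2],"roll": 0,"fingers": -0.3},{"translation": [4.3,-0.2,5],"roll": 0,"fingers": -0.3},{"translation": [4.3,-0.2,8],"roll": 0,"fingers": -0.3},{"translation": [4.3,-0.2,9.3],"roll": 0,"fingers": -0.3},{"translation": [4.3,-0.2,9.3],"roll": 0,"fingers": 1},{"translation": [4.3,-0.2,9.3],"roll": 0,"fingers": 1},{"translation": [4.3,-0.2,9.3],"roll": 0,"fingers": 1},{"translation": [4.3,-0.2,9.3],"roll": 0,"fingers": 1},{"translation": [4.3,-0.2,9.3],"roll": 0,"fingers": 1}]'

```text
clock: 5.95
eef_pos: [0.5383, 0.1582, 0.1353]
tool_rot: [0.793, 0.609, 0.002, -0.001]
ft_force: [0.9, 5.1, -2.6]
grip_width: 0.0097
```

```bash
python3 -c "
from h import *
st()"
```

```text
t 5.95 world [0.5383 0.1582 0.1353] case [-82.    1.  135.3] yaw 75.04 tz [ 0.002  0.003 -1.   ] F [ 0.9  5.1 -2.6] M [ 0.99 -0.27 -0.15] w 0.0097
```

Request:
play_rows --motion '[{"translation": [0.2,0,-0.5],"roll": 0,"fingers": 1},{"translation": [0.66,0,-1.54],"roll": 0,"fingers": 1},{"translation": [1.46,0,-3.02],"roll": 0,"fingers": 1},{"translation": [2.38,0,-4.43],"roll": 0,"fingers": 1},{"translation": [3.41,0,-5.75],"roll": 0,"fingers": 1},{"translation": [4.56,0,-6.97],"roll": 0,"fingers": 1},{"translation": [5.81,0,-8.09],"roll": 0,"fingers": 1}]'

```text
clock: 6.53
eef_pos: [0.5532, 0.2103, 0.2154]
tool_rot: [0.794, 0.608, -0.002, 0.003]
ft_force: [4.7, -4.6, -7.6]
grip_width: 0.0099
```

```bash
python3 -c "
from h import *
st()"
```

```text
t 6.53 world [0.5532 0.2103 0.2154] case [-27.8   0.3 215.4] yaw 74.89 tz [ 0.001 -0.007 -1.   ] F [ 4.7 -4.6 -7.6] M [-1.35 -0.87 -0.09] w 0.0099
```

Request:
play_rows --motion '[{"translation": [1.35,0,-1.0],"roll": 0,"fingers": 1},{"translation": [2.77,0,-1.89],"roll": 0,"fingers": 1},{"translation": [4.27,0,-2.65],"roll": 0,"fingers": 1},{"translation": [5.83,0,-3.27],"roll": 0,"fingers": 1},{"translation": [7.44,0,-3.75],"roll": 0,"fingers": 1},{"translation": [9.08,0,-4.1],"roll": 0,"fingers": 1},{"translation": [10.75,0,-4.3],"roll": 0,"fingers": 1},{"translation": [12.43,0,-4.35],"roll": 0,"fingers": 1},{"translation": [14.1,0,-4.25],"roll": 0,"fingers": 1},{"translation": [15.76,0,-4.02],"roll": 0,"fingers": 1},{"translation": [15.76,0,-4.02],"roll": 0,"fingers": 1}]'

```text
clock: 7.45
eef_pos: [0.5975, 0.3662, 0.2593]
tool_rot: [0.793, 0.609, 0.006, 0.003]
ft_force: [8.5, 1.7, 5.6]
grip_width: 0.0094
```

```bash
python3 -c "
from h import *
o=st();print(o['joint_pos'])"
```

```text
t 7.45 world [0.5975 0.3662 0.2593] case [134.2  -1.8 259.3] yaw 74.98 tz [ 0.013  0.001 -1.   ] F [8.5 1.7 5.6] M [ 0.08 -1.64 -0.28] w 0.0094
[ 0.5520633   0.66750664  0.70351629  1.59515678 -0.00544992  0.81419057]
```

Request:
play_rows --motion '[{"translation": [0.8,0,0.15],"roll": 0,"fingers": 1},{"translation": [1.63,0,0.39],"roll": 0,"fingers": 1},{"translation": [2.4,0,0.63],"roll": 0,"fingers": 1},{"translation": [3.23,0,0.91],"roll": 0,"fingers": 1},{"translation": [4.0,0,1.22],"roll": 0,"fingers": 1},{"translation": [4.77,0,1.57],"roll": 0,"fingers": 1},{"translation": [4.77,0,1.57],"roll": 0,"fingers": 1}]'

```text
clock: 8.03
eef_pos: [0.6101, 0.4104, 0.2432]
tool_rot: [0.794, 0.608, 0.005, 0.004]
ft_force: [9.3, 0.1, 2.6]
grip_width: 0.0097
```

```bash
python3 -c "
from h import *
o=st();print(o['joint_pos'])"
```

```text
t 8.03 world [0.6101 0.4104 0.2432] case [180.2  -2.4 243.2] yaw 74.88 tz [ 0.012 -0.    -1.   ] F [9.3 0.1 2.6] M [-0.56 -1.83 -0.2 ] w 0.0097
[ 0.59485304  0.76482786  0.84009874  1.63577961 -0.00698479  0.8586626 ]
```

Request:
play_rows --motion '[{"translation": [0.75,0,0.4],"roll": 0,"fingers": 1},{"translation": [1.48,0,0.8],"roll": 0,"fingers": 1},{"translation": [2.0,0,1.1],"roll": 0,"fingers": 1},{"translation": [2.34,0,1.34],"roll": 0,"fingers": 1},{"translation": [2.34,0,1.34],"roll": 0,"fingers": 1},{"translation": [2.34,0,1.34],"roll": 0,"fingers": 1}]'

```text
clock: 8.53
eef_pos: [0.6164, 0.4321, 0.2299]
tool_rot: [0.794, 0.608, 0.005, 0.004]
ft_force: [9.4, -1.8, 3.3]
grip_width: 0.0095
```

```bash
python3 -c "
from h import *
o=st();print(o['joint_pos'])"
```

```text
t 8.53 world [0.6164 0.4321 0.2299] case [202.7  -2.8 229.9] yaw 74.85 tz [ 0.012 -0.    -1.   ] F [ 9.4 -1.8  3.3] M [-0.87 -1.78 -0.18] w 0.0095
[ 0.61427684  0.81687272  0.90507098  1.64897326 -0.00745723  0.87867409]
```

Request:
play_rows --motion '[{"translation": [0,0,0],"roll": 0,"fingers": 0.45},{"translation": [0,0,0],"roll": 0,"fingers": 0.45},{"translation": [0,0,0],"roll": 0,"fingers": 0.45},{"translation": [0,0,-1],"roll": 0,"fingers": 0.45},{"translation": [0,0,-2],"roll": 0,"fingers": 0.45},{"translation": [0,0,-3],"roll": 0,"fingers": 0.45},{"translation": [0,0,-4],"roll": 0,"fingers": 0.45}]'

```text
clock: 9.12
eef_pos: [0.6112, 0.4336, 0.2677]
tool_rot: [0.793, 0.609, 0.0, 0.0]
ft_force: [0.9, 0.4, -0.1]
grip_width: 0.0232
```

```bash
python3 -c "
from h import *
o=st();print(o['joint_pos'])"
```

```text
t 9.12 world [0.6112 0.4336 0.2677] case [202.9   2.6 267.7] yaw 75.05 tz [ 0.001 -0.    -1.   ] F [ 0.9  0.4 -0.1] M [-0.    0.04 -0.03] w 0.0232
[ 6.17236491e-01  8.42763968e-01  1.05334398e+00  1.78112312e+00
 -5.79689749e-04  8.78173324e-01]
```

Request:
play_rows --motion '[{"translation": [0,-4,0],"roll": 0,"fingers": 0.45},{"translation": [0,-8,-2],"roll": 0,"fingers": 0.45},{"translation": [0,-11,-5],"roll": 0,"fingers": 0.45},{"translation": [0,-13,-8],"roll": 0,"fingers": 0.45},{"translation": [-3,-13,-8],"roll": 0,"fingers": 0.45},{"translation": [-6,-11,-8],"roll": 0,"fingers": 0},{"translation": [-10,-10,-8],"roll": 0,"fingers": -0.5},{"translation": [-14,-8,-8],"roll": 0,"fingers": -1},{"translation": [-17.5,-5,-7],"roll": 0,"fingers": -1},{"translation": [-20,-3,-5],"roll": 0,"fingers": -1},{"translation": [-22.3,0,-2],"roll": 0,"fingers": -1},{"translation": [-22.3,0,0],"roll": 0,"fingers": -1},{"translation": [-22.3,0,0],"roll": 0,"fingers": -1},{"translation": [-22.3,0,0],"roll": 0,"fingers": -1}]'

```text
clock: 10.28
eef_pos: [0.5529, 0.2176, 0.2657]
tool_rot: [0.794, 0.609, -0.002, -0.001]
ft_force: [-0.8, 1.4, 0.6]
grip_width: 0.0852
```

Run:
```python
from h import *
st();c=snap("wrist","pics/w3.png")
print(wproj(c,case2w([[-.02-s*.027,y,.068] for s in(1,-1) for y in(-.089,.089)]+[[-.1,-.145,.07],[-.1,.145,.07],[.1,-.145,.07],[.1,.145,.07]])).round())
```

```text
t 10.28 world [0.5529 0.2176 0.2657] case [-20.8   2.4 265.7] yaw 74.96 tz [-0.003 -0.001 -1.   ] F [-0.8  1.4  0.6] M [ 0.03 -0.02 -0.04] w 0.0852
[[295. 260.]
 [292. 101.]
 [341. 260.]
 [344. 101.]
 [254. 300.]
 [242.  51.]
 [413. 298.]
 [430.  55.]]
```

View pics/w3.png

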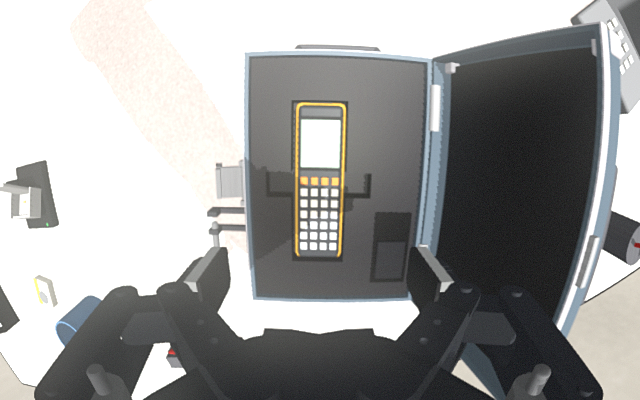

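Lid stands open past upright; label corners about (296,101),(347,101),(344,258),(295,258), notches near (280,185) and (358,185). I enlarge the notches, as their fit is tight.

Run:
```python
from h import *
i=cv2.imread("pics/w3.png")[150:220,250:390];cv2.imwrite("pics/c3.png",cv2.convertScaleAbs(cv2.resize(i,None,fx=5.5,fy=5.5,interpolation=cv2.INTER_CUBIC),alpha=1.5,beta=0))
c=dict(np.load("pics/w3.npz"))
for z in(.062,.036):
    print(z,[( (wproj(c,case2w([-.02+x,y,z]))[0]-[250,150])*5.5).round().tolist() for x in(-.058,-.03,.03,.058) for y in(-.014,.014)])
```

```text
0.062 [[87.0, 253.0], [82.0, 116.0], [224.0, 253.0], [222.0, 115.0], [523.0, 253.0], [526.0, 116.0], [661.0, 254.0], [666.0, 117.0]]
0.036 [[107.0, 224.0], [103.0, 96.0], [235.0, 224.0], [233.0, 95.0], [513.0, 224.0], [516.0, 96.0], [642.0, 225.0], [646.0, 97.0]]
```

View pics/c3.png

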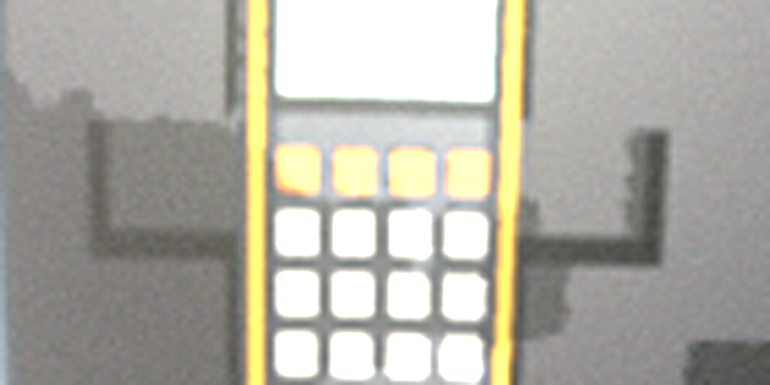

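Request:
play_rows --motion '[{"translation": [0.2,0.4,0],"roll": 0.5,"fingers": -0.62},{"translation": [0.2,0.4,4],"roll": 0.5,"fingers": -0.62},{"translation": [0.2,0.4,8],"roll": 0.5,"fingers": -0.62},{"translation": [0.2,0.4,12],"roll": 0.5,"fingers": -0.62},{"translation": [0.2,0.4,16],"roll": 0.5,"fingers": -0.62},{"translation": [0.2,0.4,17.5],"roll": 0.5,"fingers": -0.62},{"translation": [0.2,0.4,18.5],"roll": 0.5,"fingers": -0.62},{"translation": [0.2,0.4,19.5],"roll": 0.5,"fingers": -0.62},{"translation": [0.2,0.4,20.5],"roll": 0.5,"fingers": -0.62},{"translation": [0.2,0.4,21.2],"roll": 0.5,"fingers": -0.62},{"translation": [0.2,0.4,21.2],"roll": 0.5,"fingers": -0.62}]'

```text
clock: 11.25
eef_pos: [0.5583, 0.2198, 0.054]
tool_rot: [0.796, 0.606, -0.0, -0.0]
ft_force: [-0.6, 0.1, -0.0]
grip_width: 0.0692
```

```bash
python3 -c "
from h import *
o=st()"
```

```text
t 11.25 world [0.5583 0.2198 0.054 ] case [-17.4  -2.2  54. ] yaw 74.56 tz [-0. -0. -1.] F [-0.6  0.1 -0. ] M [-0.    0.03  0.03] w 0.0692
```

Request:
play_rows --motion '[{"translation": [0,0,0],"roll": 0,"fingers": 1},{"translation": [0,0,0],"roll": 0,"fingers": 1},{"translation": [0,0,0],"roll": 0,"fingers": 1},{"translation": [0,0,0],"roll": 0,"fingers": 1},{"translation": [0,0,-0.5],"roll": 0,"fingers": 1},{"translation": [0,0,-1.5],"roll": 0,"fingers": 1},{"translation": [0,0,-3],"roll": 0,"fingers": 1},{"translation": [0,0,-5],"roll": 0,"fingers": 1},{"translation": [0,0,-8],"roll": 0,"fingers": 1},{"translation": [0,0,-12],"roll": 0,"fingers": 1},{"translation": [0,0,-15],"roll": 0,"fingers": 1},{"translation": [0,0,-15],"roll": 0,"fingers": 1}]'

```text
clock: 12.25
eef_pos: [0.5623, 0.2219, 0.2137]
tool_rot: [0.796, 0.606, 0.008, 0.001]
ft_force: [2.4, 1.1, -2.0]
grip_width: 0.0532
```

Run:
```python
from h import *
o=st();c=snap("wrist","pics/w4.png")
```

```text
t 12.25 world [0.5623 0.2219 0.2137] case [-14.2  -5.5 213.7] yaw 74.59 tz [ 0.015  0.007 -1.   ] F [ 2.4  1.1 -2. ] M [ 0.03 -0.1   0.  ] w 0.0532
```

View pics/w4.png

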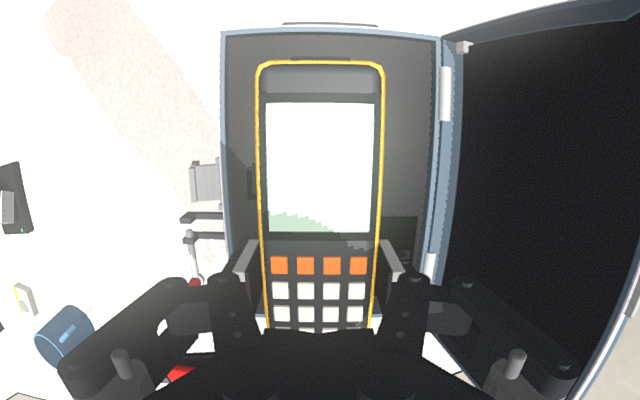

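Label held level by its middle, head toward the top of the picture (case +y), grip 53 mm. Its heading already matches the dock's −x within ~1°. I'll set it on the free desk and regrasp near the head; meanwhile measure the dock by code.

Request:
play_rows --motion '[{"translation": [-4,-0.4,0],"roll": 0,"fingers": 1},{"translation": [-8,-0.8,0],"roll": 0,"fingers": 1},{"translation": [-12,-1.2,0],"roll": 0,"fingers": 1},{"translation": [-16,-1.6,0],"roll": 0,"fingers": 1},{"translation": [-20,-2,0],"roll": 0,"fingers": 1},{"translation": [-24,-2.4,0],"roll": 0,"fingers": 1},{"translation": [-28,-2.8,0],"roll": 0,"fingers": 1},{"translation": [-31,-3,3],"roll": 0,"fingers": 1},{"translation": [-31,-3,7],"roll": 0,"fingers": 1},{"translation": [-31,-3,11],"roll": 0,"fingers": 1},{"translation": [-31,-3,14],"roll": 0,"fingers": 1},{"translation": [-31,-3,16.5],"roll": 0,"fingers": 1},{"translation": [-31,-3,17.5],"roll": 0,"fingers": 1},{"translation": [-31,-3,18.2],"roll": 0,"fingers": 1},{"translation": [-31,-3,18.7],"roll": 0,"fingers": 1},{"translation": [-31,-3,18.7],"roll": 0,"fingers": 1}]'

```text
clock: 13.63
eef_pos: [0.4442, -0.0705, 0.0192]
tool_rot: [0.796, 0.605, -0.001, -0.002]
ft_force: [-11.1, 2.8, 22.2]
grip_width: 0.0529
```

Run:
```python
from h import *
o=st()
t=cv2.imread("pics/top0.png")[228:290,370:422]
g=t.max(2);m=((g<55)).astype(np.uint8)
n,l,s,_=cv2.connectedComponentsWithStats(m);k=1+np.argmax(s[1:,4]);print(s[1:].tolist())
h=cv2.convexHull(cv2.findContours((l==k).astype(np.uint8),0,2)[0][0])
r=cv2.minAreaRect(h);bx=cv2.boxPoints(r)+[370.5,228.5]
print(r,bx.tolist())
W=[back("top",b,.02) for b in bx];print(np.round(W,4).tolist(),np.mean(W,0))
print(np.linalg.norm(W[0]-W[1]),np.linalg.norm(W[1]-W[2]))
```

```text
t 13.63 world [ 0.4442 -0.0705  0.0192] case [-327.4   32.    19.2] yaw 74.51 tz [-0.004  0.001 -1.   ] F [-11.1   2.8  22.2] M [ 0.16  2.38 -0.36] w 0.0529
[[10, 10, 33, 41, 454]]
((26.172000885009766, 30.304000854492188), (27.995574951171875, 37.02928924560547), 10.304845809936523) [[379.58799839019775, 274.5160026550293], [386.21199893951416, 238.08399963378906], [413.7560043334961, 243.09199905395508], [407.1320037841797, 279.5240020751953]]
[[0.3929, -0.2301, 0.02], [0.5037, -0.2516, 0.02], [0.4903, -0.3368, 0.02], [0.3798, -0.3138, 0.02]] [ 0.44168916 -0.2830772   0.02      ]
0.11285593723272061 0.08623678593653811
```

Request:
play_rows --motion '[{"translation": [0,0,0],"roll": 0,"fingers": 0},{"translation": [0,0,0],"roll": 0,"fingers": -0.7},{"translation": [0,0,-0.3],"roll": 0,"fingers": -0.7},{"translation": [0,0,-0.3],"roll": 0,"fingers": -0.7},{"translation": [0,-2,-0.3],"roll": 0,"fingers": -0.7},{"translation": [0,-4,-0.3],"roll": 0,"fingers": -0.7},{"translation": [0,-6.2,-0.3],"roll": 0,"fingers": -0.7},{"translation": [0,-6.2,-0.3],"roll": 0,"fingers": -0.7},{"translation": [0,-6.2,-0.3],"roll": 0,"fingers": 1},{"translation": [0,-6.2,-0.3],"roll": 0,"fingers": 1},{"translation": [0,-6.2,-0.3],"roll": 0,"fingers": 1},{"translation": [0,-6.2,-0.3],"roll": 0,"fingers": 1}]'

```text
clock: 14.63
eef_pos: [0.3883, -0.0548, 0.021]
tool_rot: [0.796, 0.606, 0.001, 0.0]
ft_force: [-3.0, 0.7, 7.9]
grip_width: 0.0531
```

Run:
```python
from h import *
o=st()
```

```text
t 14.63 world [ 0.3883 -0.0548  0.021 ] case [-326.9   90.1   21. ] yaw 74.54 tz [ 0.001  0.    -1.   ] F [-3.   0.7  7.9] M [ 0.16  0.62 -0.07] w 0.0531
```

Request:
play_rows --motion '[{"translation": [0,0.06,-1.3],"roll": 0,"fingers": 1},{"translation": [0,0.23,-2.6],"roll": 0,"fingers": 1},{"translation": [0,0.5,-3.9],"roll": 0,"fingers": 1},{"translation": [0,0.9,-5.1],"roll": 0,"fingers": 1},{"translation": [0,1.4,-6.3],"roll": 0,"fingers": 1},{"translation": [0,2.0,-7.5],"roll": 0,"fingers": 1},{"translation": [0,2.0,-7.5],"roll": 0,"fingers": 1}]'

```text
clock: 15.22
eef_pos: [0.4103, -0.0609, 0.0974]
tool_rot: [0.796, 0.605, 0.002, 0.002]
ft_force: [1.4, -0.5, -2.7]
grip_width: 0.0525
```

Run:
```python
from h import *
o=st();c=snap("side","pics/s5.png")
i=cv2.imread("pics/s5.png")[120:300,290:530];cv2.imwrite("pics/c5.png",cv2.resize(i,None,fx=3.2,fy=3.2,interpolation=cv2.INTER_CUBIC))
# predicted foot positions in crop for level vs pivoted
g=np.array(o["eef_pos"])+[0,0,.005];u=np.array([.964,-.266,0])
for a in(0,15,30,60,90):
    print(a,((proj("side",g+.148*(u*np.cos(np.radians(a))-np.array([0,0,1])*np.sin(np.radians(a))))[0]-[290,120])*3.2).round())
print("g",((proj("side",g)[0]-[290,120])*3.2).round())
```

```text
t 15.22 world [ 0.4103 -0.0609  0.0974] case [-326.9   67.3   97.4] yaw 74.53 tz [ 0.006 -0.001 -1.   ] F [ 1.4 -0.5 -2.7] M [0.05 0.07 0.01] w 0.0525
0 [207. 232.]
15 [210. 272.]
30 [224. 310.]
60 [280. 375.]
90 [362. 413.]
g [386. 270.]
```

View pics/c5.png

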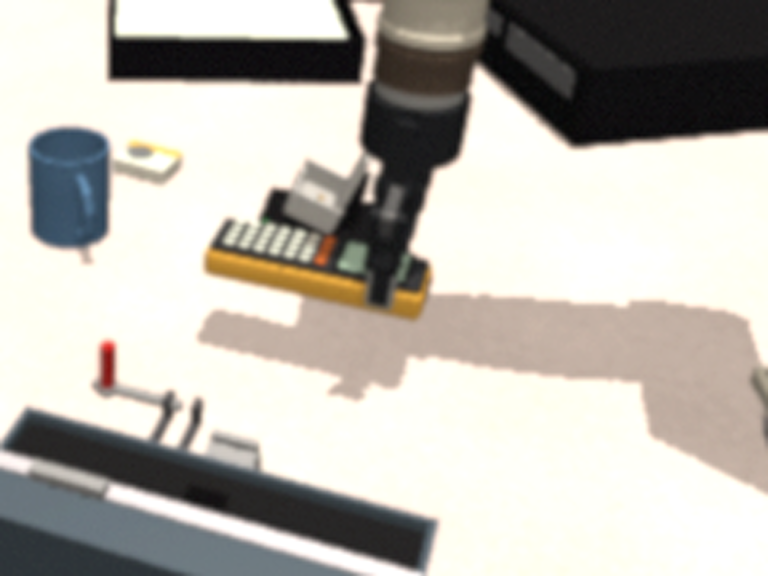

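Label is still level in the grip (foot at ~(207,255), matching the level prediction), so the pads hold it stiffly; it'll need pivoting against a fixed edge. I rise and look at the dock from nearer.

Request:
play_rows --motion '[{"translation": [0,0,-4],"roll": 0,"fingers": 1},{"translation": [0,0,-8],"roll": 0,"fingers": 1},{"translation": [0,0,-12],"roll": 0,"fingers": 1},{"translation": [0,0,-14],"roll": 0,"fingers": 1},{"translation": [0,0,-14],"roll": 0,"fingers": 1},{"translation": [0,0,-14],"roll": 0,"fingers": 1}]'

```text
clock: 15.77
eef_pos: [0.4066, -0.0602, 0.2349]
tool_rot: [0.796, 0.606, 0.0, 0.0]
ft_force: [0.3, -0.9, -4.3]
grip_width: 0.0527
```

Run:
```python
from h import *
o=st();c=snap("wrist","pics/w6.png")
D=[.442,-.279,np.radians(-11.5)]
B=[[x,y,.02] for x in(-.06,.06) for y in(-.045,.045)]
uv=wproj(c,case2w(B,D));print(uv.round())
u0,v0=(uv.min(0)-30).astype(int).clip(0);u1,v1=(uv.max(0)+30).astype(int);v1=min(v1,400)
i=cv2.imread("pics/w6.png")[v0:v1,u0:u1];f=min(800/i.shape[1],600/i.shape[0]);print(u0,v0,f)
g=cv2.resize(bot.camera("wrist")["pixels"][v0:v1,u0:u1,::-1],None,fx=f,fy=f,interpolation=cv2.INTER_CUBIC)
cv2.imwrite("pics/c6.png",cv2.convertScaleAbs(g,alpha=1.3))
```

```text
t 15.77 world [ 0.4066 -0.0602  0.2349] case [-327.2   71.1  234.9] yaw 74.54 tz [ 0.001 -0.    -1.   ] F [ 0.3 -0.9 -4.3] M [0.05 0.26 0.01] w 0.0527
[[128. 208.]
 [185. 204.]
 [149. 288.]
 [204. 290.]]
97 173 4.109589041095891
```

View pics/c6.png

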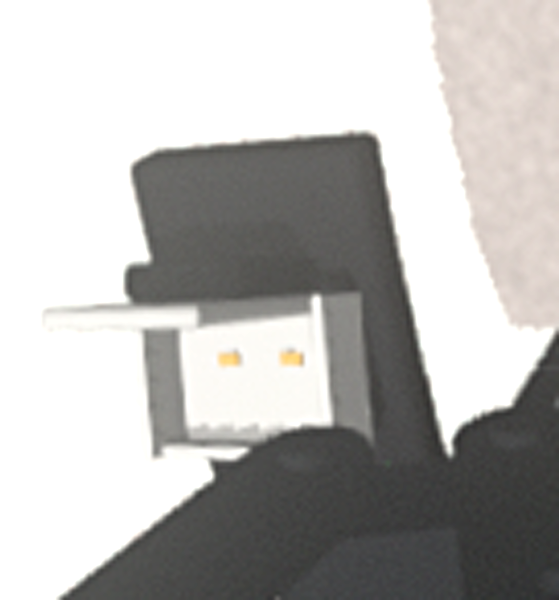

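Crop: base far corners (378,135) and (135,160), right base edge down to (445,460), backrest top edge (45,318)–(200,312), charging contacts (230,358),(291,357). I fit the dock pose to them.

Run:
```python
from h import *
c=dict(np.load("pics/w6.npz"))
U=lambda u,v:np.array([97+u/4.1096,173+v/4.1096])
P=np.array([[-.06,.045,.02],[-.06,-.045,.02],[-.038,-.028,.1005],[-.038,.028,.1005],[.01,0,.034]])
uv=np.array([U(379,132),U(132,162),U(45,318),U(200,313),U(260,358)])
e=U(440,440)
def f(p,m=None):
    r=(wproj(c,case2w(P,p))-uv)
    a,b=wproj(c,case2w([[-.06,.045,.02],[.06,.045,.02]],p));d=(b-a)/np.linalg.norm(b-a);l=d[0]*(e-a)[1]-d[1]*(e-a)[0]
    return np.append(r.ravel(),l)
for x0 in([.442,-.279,-.2],):
    r=least_squares(f,x0,loss="soft_l1");print(r.x,np.degrees(r.x[2]),r.fun.round(1))
# side-cam cross check uv
D=r.x
print(proj("top",case2w([[x,y,.02] for x in(-.06,.06) for y in(.045,-.045)],D)).round(1))
```

```text
[ 0.44535223 -0.27808035 -0.1752523 ] -10.041217141337592 [-3.5  0.4 -0.7 -0.9  0.  -0.2  1.3 -0.5  3.2  3.2 -0.4]
[[377.4 274.1]
 [406.5 280. ]
 [383.8 235.3]
 [412.5 241. ]]
```

Request:
play_rows --motion '[{"translation": [-4,1.6,0],"roll": -2,"fingers": 1},{"translation": [-8,3.2,0],"roll": -5,"fingers": 1},{"translation": [-12,4.8,0],"roll": -5,"fingers": 1},{"translation": [-16,6.4,2],"roll": -5,"fingers": 1},{"translation": [-20.3,8.1,4],"roll": -5,"fingers": 1},{"translation": [-20.3,8.1,7.5],"roll": -5,"fingers": 1},{"translation": [-20.3,8.1,9.5],"roll": -5,"fingers": 1},{"translation": [-20.3,8.1,10.5],"roll": -5,"fingers": 1},{"translation": [-20.3,8.1,11.1],"roll": -5,"fingers": 1},{"translation": [-20.3,8.1,11.6],"roll": -5,"fingers": 1},{"translation": [-20.2,8.2,11.9],"roll": -5,"fingers": 1},{"translation": [-20.2,8.2,11.9],"roll": -5,"fingers": 1}]'

```text
clock: 16.87
eef_pos: [0.4315, -0.2766, 0.1182]
tool_rot: [0.768, 0.64, -0.001, 0.001]
ft_force: [-1.8, -0.4, 3.5]
grip_width: 0.0527
```

```bash
sed -i '/^CP=/a DP=[.444,-.280,np.radians(-10.5)]' h.py
python3 - <<'E'
from h import *
o=st(DP)
E
```

```text
t 16.87 world [ 0.4315 -0.2766  0.1182] case [-12.9   1.1 118.2] yaw 79.61 tz [ 0.    -0.002 -1.   ] F [-1.8 -0.4  3.5] M [-0.02  0.9   0.05] w 0.0527
```

Request:
play_rows --motion '[{"translation": [0,0.1,0.2],"roll": 0,"fingers": 1},{"translation": [0,0.2,0.4],"roll": 0,"fingers": 1},{"translation": [0,0.3,0.6],"roll": 0,"fingers": 1},{"translation": [0,0.3,0.6],"roll": 0,"fingers": 1}]'

```text
clock: 17.2
eef_pos: [0.4365, -0.2778, 0.1141]
tool_rot: [0.768, 0.64, 0.001, 0.003]
ft_force: [-2.3, 0.8, 10.6]
grip_width: 0.053
```

Run:
```python
from h import *
o=st(DP)
```

```text
t 17.2 world [ 0.4365 -0.2778  0.1141] case [ -7.8   0.8 114.1] yaw 79.64 tz [ 0.005 -0.004 -1.   ] F [-2.3  0.8 10.6] M [0.11 0.95 0.02] w 0.053
```

Request:
play_rows --motion '[{"translation": [0,0.1,0.25],"roll": 0,"fingers": 1},{"translation": [0,0.15,0.5],"roll": 0,"fingers": 1},{"translation": [0,0.2,0.75],"roll": 0,"fingers": 1},{"translation": [0,0.2,1.0],"roll": 0,"fingers": 1},{"translation": [0,0.2,1.0],"roll": 0,"fingers": 1}]'

```text
clock: 17.62
eef_pos: [0.4419, -0.2789, 0.1056]
tool_rot: [0.768, 0.641, 0.003, 0.006]
ft_force: [2.9, 0.0, 12.4]
grip_width: 0.0529
```

Run:
```python
from h import *
o=st(DP);c=snap("side","pics/s7.png")
i=cv2.imread("pics/s7.png")[120:240,330:490];cv2.imwrite("pics/c7.png",cv2.resize(i,None,fx=4.5,fy=4.5,interpolation=cv2.INTER_CUBIC))
p=c["pixels"].astype(int);m=(p[...,0]>90)&(p[...,0]-p[...,2]>60)&(p[...,1]-p[...,2]>25);m[:100]=0;m[260:]=0
v,u=np.nonzero(m);k=(u>330)&(u<500);q=np.c_[u,v][k].astype(np.float32);print(len(q),cv2.minAreaRect(q))
g=np.array(o["eef_pos"])+[0,0,.005];d=np.array([np.cos(DP[2]),np.sin(DP[2]),0])
for a in(0,10,20,30):
    x=d*np.cos(np.radians(a))-np.array([0,0,1])*np.sin(np.radians(a));a0,a1=proj("side",[g-.03*x,g+.148*x]);print(a,a0.round(),a1.round(),np.degrees(np.arctan2(*(a1-a0)[::-1])))
```

```text
t 17.62 world [ 0.4419 -0.2789  0.1056] case [ -2.2   0.7 105.6] yaw 79.68 tz [ 0.013 -0.006 -1.   ] F [ 2.9  0.  12.4] M [ 0.3  -0.24 -0.02] w 0.0529
348 ((369.4930725097656, 172.62197875976562), (21.37420082092285, 76.05113983154297), 86.90594482421875)
0 [404. 163.] [346. 155.] -172.1423693444857
10 [404. 162.] [347. 163.] 178.87129817018425
20 [404. 160.] [348. 170.] 169.74677746473398
30 [403. 159.] [351. 177.] 160.38570534448203
```

Request:
play_rows --motion '[{"translation": [0,-0.3,0.1],"roll": 0,"fingers": 1},{"translation": [0,-0.6,0.3],"roll": 0,"fingers": 1},{"translation": [0,-0.6,0.6],"roll": 0,"fingers": 1},{"translation": [0,-0.6,0.9],"roll": 0,"fingers": 1},{"translation": [0,-0.6,1.2],"roll": 0,"fingers": 1},{"translation": [0,-0.6,1.2],"roll": 0,"fingers": 1}]'

```text
clock: 18.17
eef_pos: [0.4441, -0.2803, 0.1009]
tool_rot: [0.767, 0.641, 0.008, 0.015]
ft_force: [9.9, 4.4, 38.3]
grip_width: 0.053
```

```bash
cat >> h.py <<'E'
def lab(fn):
    o=st(DP);c=snap("side",fn);p=c["pixels"].astype(int);m=(p[...,0]>90)&(p[...,0]-p[...,2]>60)&(p[...,1]-p[...,2]>25);m[:80]=0;m[260:]=0
    v,u=np.nonzero(m);k=(u>330)&(u<500);q=np.c_[u,v][k].astype(np.float32);b=cv2.minAreaRect(q);x=cv2.boxPoints(b);e=max((x[1]-x[0],x[2]-x[1]),key=np.linalg.norm);e=e*(-1 if e[0]>0 else 1)
    print(len(q),"img angle",np.degrees(np.arctan2(e[1],e[0]))%360,"u",q[:,0].min(),q[:,0].max(),"v",q[:,1].min(),q[:,1].max())
    g=np.array(o["eef_pos"])+[0,0,.005];d=np.array([np.cos(DP[2]),np.sin(DP[2]),0])
    for a in range(0,100,10):
        x=d*np.cos(np.radians(a))-np.array([0,0,1])*np.sin(np.radians(a));a0,a1=proj("side",[g-.03*x,g+.148*x]);print(a,round(np.degrees(np.arctan2(*(a1-a0)[::-1]))%360),a1.round(),end=" ")
E
python3 -c "
from h import *
lab('pics/s8.png')"
```

```text
t 18.17 world [ 0.4441 -0.2803  0.1009] case [ 1.000e-01 -3.000e-01  1.009e+02] yaw 79.75 tz [ 0.031 -0.012 -0.999] F [ 9.9  4.4 38.3] M [ 1.15 -1.18 -0.12] w 0.053
344 img angle 176.86365 u 331.0 407.0 v 160.0 187.0
0 188 [346. 157.] 10 179 [346. 164.] 20 170 [348. 171.] 30 160 [351. 178.] 40 151 [355. 185.] 50 141 [360. 190.] 60 130 [366. 195.] 70 119 [373. 199.] 80 108 [380. 202.] 90 97 [388. 204.]
```

Request:
play_rows --motion '[{"translation": [0,0.6,-1],"roll": 0,"fingers": 1},{"translation": [0,0.6,-3],"roll": 0,"fingers": 1},{"translation": [0,0.6,-5.5],"roll": 0,"fingers": 1},{"translation": [0,0.6,-5.5],"roll": 0,"fingers": 1}]'

```text
clock: 18.55
eef_pos: [0.4398, -0.2784, 0.1489]
tool_rot: [0.768, 0.64, 0.002, 0.005]
ft_force: [1.0, -0.9, -2.5]
grip_width: 0.0528
```

```bash
sed -i 's/(u>330)/(u>342)/' h.py; python3 -c "
from h import *
lab('pics/s9.png')"
```

```text
t 18.55 world [ 0.4398 -0.2784  0.1489] case [ -4.4   0.8 148.9] yaw 79.65 tz [ 0.009 -0.005 -1.   ] F [ 1.  -0.9 -2.5] M [-0.04 -0.02 -0.02] w 0.0528
332 img angle 161.0296 u 343.0 410.0 v 145.0 174.0
0 187 [348. 143.] 10 178 [348. 150.] 20 169 [350. 158.] 30 160 [353. 165.] 40 150 [357. 172.] 50 140 [362. 178.] 60 130 [368. 183.] 70 119 [375. 187.] 80 108 [383. 190.] 90 97 [391. 192.]
```

Request:
play_rows --motion '[{"translation": [0,0,-4],"roll": 0,"fingers": 1},{"translation": [0,-1,-7.5],"roll": 0,"fingers": 1},{"translation": [0,-5,-7.5],"roll": 0,"fingers": 1},{"translation": [0,-9,-7.5],"roll": 0,"fingers": 1},{"translation": [0,-13,-7.5],"roll": 0,"fingers": 1},{"translation": [0,-17,-7.5],"roll": 0,"fingers": 1},{"translation": [0,-18.6,-6],"roll": 0,"fingers": 1},{"translation": [0,-18.6,-3],"roll": 0,"fingers": 1},{"translation": [0,-18.6,0],"roll": 0,"fingers": 1},{"translation": [0,-18.6,2.4],"roll": 0,"fingers": 1},{"translation": [0,-18.6,2.4],"roll": 0,"fingers": 1}]'

```text
clock: 19.52
eef_pos: [0.2499, -0.2402, 0.1148]
tool_rot: [0.768, 0.64, -0.001, -0.005]
ft_force: [-1.1, 1.6, -2.3]
grip_width: 0.0527
```

Run:
```python
from h import *
lab('pics/s10.png')
i=cv2.imread("pics/s10.png")[110:230,330:490];cv2.imwrite("pics/c10.png",cv2.resize(i,None,fx=4.5,fy=4.5,interpolation=cv2.INTER_CUBIC))
```

```text
t 19.52 world [ 0.2499 -0.2402  0.1148] case [-198.1    3.8  114.8] yaw 79.56 tz [-0.007  0.007 -1.   ] F [-1.1  1.6 -2.3] M [0.12 0.22 0.  ] w 0.0527
354 img angle 178.2643 u 343.0 477.0 v 163.0 195.0
0 188 [410. 162.] 10 179 [410. 170.] 20 171 [411. 177.] 30 162 [414. 184.] 40 154 [417. 191.] 50 145 [423. 197.] 60 136 [429. 202.] 70 126 [436. 206.] 80 115 [444. 209.] 90 104 [452. 211.]
```

View pics/c10.png

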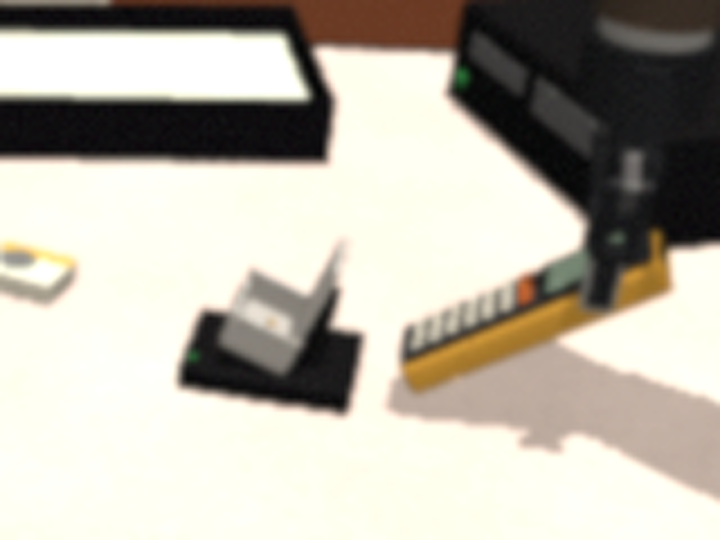

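Side crop: label held at about 32° (bottom edge from (405,385) to (670,285)), backrest plate standing free at (340,245). I now push the foot against the backrest's rear to pivot it further.

Request:
play_rows --motion '[{"translation": [0,1,-1.5],"roll": 0,"fingers": 1},{"translation": [0,2.4,-1.5],"roll": 0,"fingers": 1},{"translation": [0,3.0,-1.5],"roll": 0,"fingers": 1},{"translation": [0,3.5,-1.5],"roll": 0,"fingers": 1},{"translation": [0,3.9,-1.8],"roll": 0,"fingers": 1},{"translation": [0,4.3,-2.4],"roll": 0,"fingers": 1},{"translation": [0,4.8,-3.3],"roll": 0,"fingers": 1},{"translation": [0,5.6,-4.3],"roll": 0,"fingers": 1},{"translation": [0,5.6,-4.3],"roll": 0,"fingers": 1}]'

```text
clock: 20.32
eef_pos: [0.3073, -0.2533, 0.163]
tool_rot: [0.768, 0.64, -0.001, -0.002]
ft_force: [-4.5, 1.8, -3.3]
grip_width: 0.0528
```

```bash
sed -i 's/(u>342)/(u>352)/' h.py
python3 - <<'E'
from h import *
lab('pics/s11.png')
E
```

```text
t 20.32 world [ 0.3073 -0.2533  0.163 ] case [-139.3    1.3  163. ] yaw 79.56 tz [-0.004  0.001 -1.   ] F [-4.5  1.8 -3.3] M [ 0.27  1.28 -0.02] w 0.0528
365 img angle 150.12401 u 405.0 460.0 v 146.0 182.0
0 187 [392. 144.] 10 178 [392. 152.] 20 170 [394. 160.] 30 161 [396. 167.] 40 152 [400. 174.] 50 143 [406. 180.] 60 133 [412. 186.] 70 123 [419. 190.] 80 113 [427. 193.] 90 102 [435. 195.]
```

Request:
play_rows --motion '[{"translation": [0,0.7,-0.6],"roll": 0,"fingers": 1},{"translation": [0,1.2,-1.0],"roll": 0,"fingers": 1},{"translation": [0,1.7,-1.5],"roll": 0,"fingers": 1},{"translation": [0,2.2,-1.9],"roll": 0,"fingers": 1},{"translation": [0,2.7,-2.3],"roll": 0,"fingers": 1},{"translation": [0,3.2,-2.7],"roll": 0,"fingers": 1},{"translation": [0,3.8,-3.0],"roll": 0,"fingers": 1},{"translation": [0,4.4,-3.3],"roll": 0,"fingers": 1},{"translation": [0,5.0,-3.6],"roll": 0,"fingers": 1},{"translation": [0,5.0,-3.6],"roll": 0,"fingers": 1}]'

```text
clock: 21.2
eef_pos: [0.3587, -0.2634, 0.1987]
tool_rot: [0.768, 0.64, 0.0, 0.0]
ft_force: [-4.5, 1.0, -3.7]
grip_width: 0.053
```

Run:
```python
from h import *
lab('pics/s12.png')
```

```text
t 21.2 world [ 0.3587 -0.2634  0.1987] case [-86.9   0.8 198.7] yaw 79.56 tz [ 0. -0. -1.] F [-4.5  1.  -3.7] M [ 0.36  1.37 -0.03] w 0.053
404 img angle 122.85573 u 406.0 444.0 v 126.0 179.0
0 187 [376. 130.] 10 178 [376. 139.] 20 169 [377. 147.] 30 159 [380. 154.] 40 150 [384. 161.] 50 141 [390. 168.] 60 131 [396. 173.] 70 121 [403. 177.] 80 111 [411. 180.] 90 100 [420. 182.]
```

Run:
```python
from h import *
c=dict(np.load("pics/w6.npz"))
U=lambda u,v:np.array([97+u/4.1096,173+v/4.1096]); S=lambda u,v:np.array([330+u/4.5,110+v/4.5])
W=[([-.06,.045,.02],U(379,132)),([-.06,-.045,.02],U(132,162)),([-.038,-.028,.1005],U(45,318)),([.01,0,.034],U(260,358))]
T=[([-.06,.045,.02],(379.0,275.2)),([.06,.045,.02],(385.7,237.2)),([.06,-.045,.02],(414.3,242.5)),([-.06,-.045,.02],(407.6,280.2))]
Sd=[([.06,.045,.02],S(182,364)),([-.06,.045,.02],S(346,390)),([-.06,-.045,.02],S(362,334)),([.06,-.045,.02],S(200,312))]
def f(p,sep=False):
    a=[wproj(c,case2w(P,p))[0]-uv for P,uv in W];b=[proj("top",case2w(P,p))[0]-uv for P,uv in T];d=[proj("side",case2w(P,p))[0]-uv for P,uv in Sd]
    return np.concatenate([np.ravel(a)*1.,np.ravel(b)*2.7,np.ravel(d)*2.6])
r=least_squares(f,[.444,-.28,-.18],loss="soft_l1",f_scale=3);print(r.x,np.degrees(r.x[2]));print(r.fun.reshape(-1,2).round(1).tolist())
for nm,k in(("w",slice(0,8)),("t",slice(8,16)),("s",slice(16,24))):
    r=least_squares(lambda p:f(p)[k],[.444,-.28,-.18]);print(nm,r.x.round(4),np.degrees(r.x[2]))
```

```text
[ 0.44325863 -0.28178635 -0.19002828] -10.887818276517653
[[-5.8, 0.1], [-2.9, -2.2], [-2.6, -1.7], [0.3, 2.3], [-1.8, -1.8], [-1.0, -3.7], [-1.0, -1.4], [-0.5, 1.8], [-4.2, 1.1], [2.5, 2.6], [1.4, -1.9], [-0.6, -3.9]]
w [ 0.4447 -0.2783 -0.2031] -11.635729440910453
t [ 0.4419 -0.283  -0.1794] -10.27923546917497
s [ 0.443  -0.2814 -0.1836] -10.518954750629453
```

Request:
play_rows --motion '[{"translation": [0,-1,-1],"roll": 0,"fingers": 1},{"translation": [0,-1,-5],"roll": 0,"fingers": 1},{"translation": [0,-1,-9],"roll": 0,"fingers": 1},{"translation": [0,2,-9.5],"roll": 0,"fingers": 1},{"translation": [0,5.2,-9.5],"roll": 0,"fingers": 1},{"translation": [0,5.2,-9.5],"roll": 0,"fingers": 1},{"translation": [0,5.2,-9.5],"roll": 0,"fingers": 1}]'

```text
clock: 21.83
eef_pos: [0.411, -0.2732, 0.2945]
tool_rot: [0.768, 0.64, 0.001, 0.002]
ft_force: [-1.5, 0.4, -3.8]
grip_width: 0.0528
```

Run:
```python
from h import *
lab('pics/s13.png')
```

```text
t 21.83 world [ 0.411  -0.2732  0.2945] case [-33.7   0.6 294.5] yaw 79.61 tz [ 0.004 -0.002 -1.   ] F [-1.5  0.4 -3.8] M [ 0.    0.1  -0.01] w 0.0528
477 img angle 120.80145 u 391.0 431.0 v 89.0 147.0
0 186 [360.  96.] 10 176 [360. 105.] 20 166 [362. 114.] 30 157 [365. 122.] 40 147 [370. 129.] 50 138 [375. 136.] 60 128 [382. 142.] 70 118 [389. 146.] 80 108 [398. 149.] 90 98 [406. 151.]
```

Request:
play_rows --motion '[{"translation": [-0.15,0,3],"roll": 0,"fingers": 1},{"translation": [-0.15,0,6],"roll": 0,"fingers": 1},{"translation": [-0.15,0,8],"roll": 0,"fingers": 1},{"translation": [-0.15,-1,8.3],"roll": 0,"fingers": 1},{"translation": [-0.15,-1.9,8.6],"roll": 0,"fingers": 1},{"translation": [-0.15,-1.8,9.2],"roll": 0,"fingers": 1},{"translation": [-0.15,-1.7,9.6],"roll": 0,"fingers": 1},{"translation": [-0.15,-1.7,9.6],"roll": 0,"fingers": 1}]'

```text
clock: 22.55
eef_pos: [0.3934, -0.2718, 0.1983]
tool_rot: [0.769, 0.64, 0.001, 0.002]
ft_force: [4.7, -1.4, -2.4]
grip_width: 0.0525
```

```bash
sed -i 's/^DP=.*/DP=[.4435,-.281,np.radians(-10.8)]/' h.py
python3 - <<'E'
from h import *
lab('pics/s14.png')
E
```

```text
t 22.55 world [ 0.3934 -0.2718  0.1983] case [-50.9  -0.4 198.3] yaw 79.52 tz [ 0.005 -0.002 -1.   ] F [ 4.7 -1.4 -2.4] M [-0.35 -1.41 -0.09] w 0.0525
401 img angle 127.09282 u 392.0 431.0 v 125.0 176.0
0 187 [364. 129.] 10 178 [364. 137.] 20 168 [366. 145.] 30 159 [369. 153.] 40 150 [373. 159.] 50 140 [378. 166.] 60 130 [385. 171.] 70 120 [392. 175.] 80 109 [400. 178.] 90 99 [408. 180.]
```

Request:
play_rows --motion '[{"translation": [0,0.5,0],"roll": 0,"fingers": 1},{"translation": [0,1.0,0],"roll": 0,"fingers": 1},{"translation": [0,1.0,0],"roll": 0,"fingers": 1}]'

```text
clock: 22.85
eef_pos: [0.4015, -0.2725, 0.1966]
tool_rot: [0.768, 0.64, -0.001, -0.001]
ft_force: [0.1, -0.7, -3.3]
grip_width: 0.0525
```

Run:
```python
from h import *
lab('pics/s15.png')
```

```text
t 22.85 world [ 0.4015 -0.2725  0.1966] case [-42.8   0.5 196.6] yaw 79.57 tz [-0.002  0.001 -1.   ] F [ 0.1 -0.7 -3.3] M [-0.04 -0.   -0.01] w 0.0525
398 img angle 124.43899 u 390.0 428.0 v 125.0 177.0
0 187 [361. 129.] 10 178 [361. 137.] 20 168 [363. 145.] 30 159 [366. 153.] 40 150 [370. 160.] 50 140 [376. 166.] 60 130 [382. 171.] 70 120 [389. 175.] 80 109 [397. 178.] 90 99 [405. 180.]
```

Request:
play_rows --motion '[{"translation": [0,-0.45,0.3],"roll": 0,"fingers": 1},{"translation": [0,-0.47,0.7],"roll": 0,"fingers": 1},{"translation": [0,-0.42,1.2],"roll": 0,"fingers": 1},{"translation": [0,-0.32,1.6],"roll": 0,"fingers": 1},{"translation": [0,-0.2,1.9],"roll": 0,"fingers": 1},{"translation": [0,-0.2,1.9],"roll": 0,"fingers": 1}]'

```text
clock: 23.4
eef_pos: [0.4023, -0.2734, 0.1791]
tool_rot: [0.769, 0.64, 0.001, 0.003]
ft_force: [7.2, -1.4, -1.5]
grip_width: 0.0529
```

Run:
```python
from h import *
lab('pics/s16.png')
```

```text
t 23.4 world [ 0.4023 -0.2734  0.1791] case [-41.9  -0.3 179.1] yaw 79.55 tz [ 0.006 -0.002 -1.   ] F [ 7.2 -1.4 -1.5] M [-0.41 -1.95 -0.09] w 0.0529
382 img angle 124.99202 u 388.0 426.0 v 131.0 181.0
0 187 [361. 135.] 10 178 [361. 143.] 20 169 [362. 150.] 30 159 [365. 158.] 40 150 [370. 165.] 50 140 [375. 171.] 60 130 [381. 176.] 70 120 [388. 180.] 80 109 [396. 183.] 90 98 [404. 185.]
```

Request:
play_rows --motion '[{"translation": [0,0.4,0],"roll": 0,"fingers": 1},{"translation": [0,0.8,0],"roll": 0,"fingers": 1},{"translation": [0,1.2,0],"roll": 0,"fingers": 1},{"translation": [0,1.2,0],"roll": 0,"fingers": 1}]'

```text
clock: 23.78
eef_pos: [0.411, -0.2741, 0.1772]
tool_rot: [0.769, 0.64, -0.001, -0.001]
ft_force: [-0.4, -0.6, -2.7]
grip_width: 0.0528
```

Run:
```python
from h import *
lab('pics/s17.png')
```

```text
t 23.78 world [ 0.411  -0.2741  0.1772] case [-33.2   0.7 177.2] yaw 79.56 tz [-0.003  0.001 -1.   ] F [-0.4 -0.6 -2.7] M [ 0.    0.01 -0.  ] w 0.0528
384 img angle 123.69007 u 386.0 423.0 v 131.0 181.0
0 187 [358. 135.] 10 178 [358. 143.] 20 169 [360. 151.] 30 159 [363. 158.] 40 150 [367. 165.] 50 140 [372. 171.] 60 130 [378. 176.] 70 120 [385. 180.] 80 109 [393. 183.] 90 98 [401. 185.]
```

Run:
```python
from h import *
C=np.zeros((600,800,3),np.uint8)
s=bot.camera("side");np.save("pics/s18.npy",s["pixels"])
i=cv2.resize(s["pixels"][105:215,355:455,::-1],None,fx=5,fy=5,interpolation=cv2.INTER_CUBIC);C[:550,:500]=cv2.convertScaleAbs(i,alpha=1.5)
w=bot.camera("wrist")["pixels"][...,::-1];C[:188,500:800]=cv2.resize(w,(300,188),interpolation=cv2.INTER_AREA)
t=bot.camera("top")["pixels"][210:300,360:425,::-1];i=cv2.resize(t,None,fx=4.4,fy=4.4,interpolation=cv2.INTER_CUBIC);C[195:195+i.shape[0],505:505+i.shape[1]]=cv2.convertScaleAbs(i,alpha=1.5)
cv2.imwrite("pics/c18.png",C)
T=lambda P:((proj("side",case2w(P,DP))-[355,105])*5).round().tolist()
print("lip top in",T([[.0233,y,.056] for y in(-.032,.032)]),"backrest top",T([[-.0355,y,.1005] for y in(-.028,.028)]),"base",T([[x,.045,.02] for x in(-.06,.06)]))
```

```text
lip top in [[153.0, 334.0], [137.0, 381.0]] backrest top [[255.0, 287.0], [244.0, 328.0]] base [[264.0, 464.0], [69.0, 432.0]]
```

View pics/c18.png

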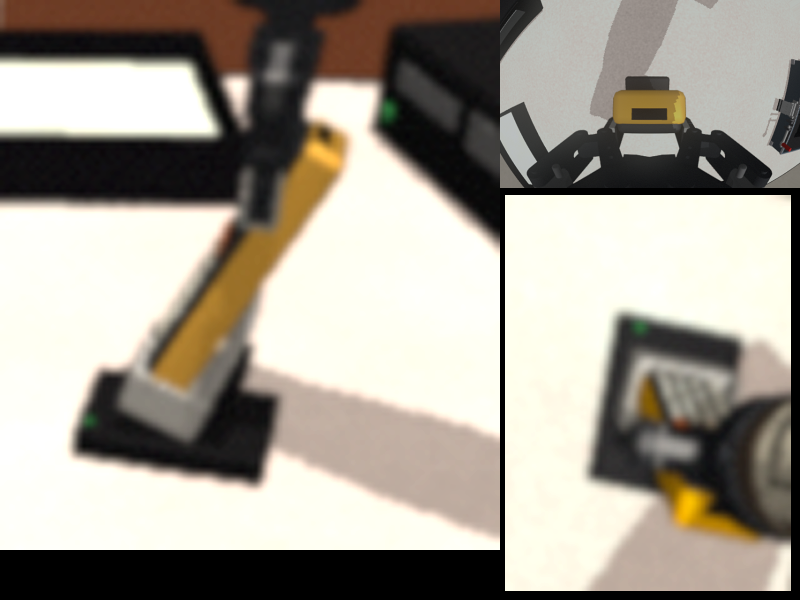

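Last picture: label stands face-out (keys toward the far side/+x) inside the pocket behind the near cheek (~(125–195,380–425)), free of the lip by several mm, not yet down. I lower it along the pocket axis until it seats, watching force.

Request:
play_rows --motion '[{"translation": [0,0.1,0.3],"roll": 0,"fingers": 1},{"translation": [0,0.2,0.6],"roll": 0,"fingers": 1},{"translation": [0,0.3,0.9],"roll": 0,"fingers": 1},{"translation": [0,0.3,0.9],"roll": 0,"fingers": 1}]'

```text
clock: 24.32
eef_pos: [0.4123, -0.2747, 0.1753]
tool_rot: [0.769, 0.64, -0.001, 0.001]
ft_force: [-17.8, 7.9, 36.4]
grip_width: 0.053
```

Run:
```python
from h import *
lab('pics/s19.png')
```

```text
t 24.32 world [ 0.4123 -0.2747  0.1753] case [-31.8   0.4 175.3] yaw 79.52 tz [-0.    -0.002 -1.   ] F [-17.8   7.9  36.4] M [1.92 3.58 0.16] w 0.053
376 img angle 124.28684 u 386.0 423.0 v 132.0 181.0
0 187 [357. 135.] 10 178 [358. 143.] 20 169 [359. 151.] 30 159 [362. 159.] 40 150 [366. 165.] 50 140 [372. 171.] 60 130 [378. 177.] 70 120 [385. 181.] 80 109 [393. 184.] 90 98 [401. 186.]
```

Request:
play_rows --motion '[{"translation": [0,0.4,0],"roll": 0,"fingers": 1},{"translation": [0,0.8,0],"roll": 0,"fingers": 1},{"translation": [0,1.1,0],"roll": 0,"fingers": 1},{"translation": [0,1.1,0],"roll": 0,"fingers": 1}]'

```text
clock: 24.7
eef_pos: [0.4199, -0.2758, 0.1776]
tool_rot: [0.769, 0.64, -0.003, -0.001]
ft_force: [-29.0, 10.7, 55.4]
grip_width: 0.0528
```

Run:
```python
from h import *
lab('pics/s20.png')
```

```text
t 24.7 world [ 0.4199 -0.2758  0.1776] case [-24.1   0.7 177.6] yaw 79.51 tz [-0.006 -0.001 -1.   ] F [-29.   10.7  55.4] M [3.06 6.57 0.3 ] w 0.0528
375 img angle 122.380684 u 386.0 420.0 v 130.0 181.0
0 187 [355. 134.] 10 178 [355. 142.] 20 169 [357. 150.] 30 159 [360. 158.] 40 150 [364. 164.] 50 140 [369. 170.] 60 130 [376. 176.] 70 119 [383. 180.] 80 109 [390. 183.] 90 98 [398. 185.]
```

Request:
play_rows --motion '[{"translation": [0,0.2,-0.4],"roll": 0,"fingers": 1},{"translation": [0,0.5,-0.6],"roll": 0,"fingers": 1},{"translation": [0,0.5,-0.6],"roll": 0,"fingers": 1}]'

```text
clock: 25.0
eef_pos: [0.4249, -0.2768, 0.1793]
tool_rot: [0.769, 0.639, -0.003, -0.003]
ft_force: [-19.7, 7.7, 31.4]
grip_width: 0.053
```

Run:
```python
from h import *
lab('pics/s21.png')
```

```text
t 25.0 world [ 0.4249 -0.2768  0.1793] case [-19.1   0.7 179.3] yaw 79.51 tz [-0.008  0.    -1.   ] F [-19.7   7.7  31.4] M [1.87 5.   0.2 ] w 0.053
379 img angle 118.70595 u 386.0 418.0 v 129.0 181.0
0 187 [353. 134.] 10 178 [353. 142.] 20 169 [355. 150.] 30 159 [358. 157.] 40 150 [362. 164.] 50 140 [368. 170.] 60 130 [374. 175.] 70 119 [381. 179.] 80 109 [389. 182.] 90 98 [397. 184.]
```

Request:
play_rows --motion '[{"translation": [0,-0.5,-1],"roll": 0,"fingers": 1},{"translation": [0,-0.6,-2.8],"roll": 0,"fingers": 1},{"translation": [0,-1.5,-2.8],"roll": 0,"fingers": 1},{"translation": [0,-2.5,-2.4],"roll": 0,"fingers": 1},{"translation": [0,-2.6,-1.8],"roll": 0,"fingers": 1},{"translation": [0,-2.4,-0.9],"roll": 0,"fingers": 1},{"translation": [0,-2.4,-0.9],"roll": 0,"fingers": 1}]'

```text
clock: 25.63
eef_pos: [0.4083, -0.2742, 0.1831]
tool_rot: [0.769, 0.64, 0.001, 0.001]
ft_force: [4.5, -1.8, -4.9]
grip_width: 0.0527
```

Run:
```python
from h import *
lab('pics/s22.png')
```

```text
t 25.63 world [ 0.4083 -0.2742  0.1831] case [-3.580e+01  1.000e-01  1.831e+02] yaw 79.54 tz [ 0.003 -0.001 -1.   ] F [ 4.5 -1.8 -4.9] M [-0.28 -1.25 -0.05] w 0.0527
391 img angle 120.78413 u 390.0 425.0 v 129.0 181.0
0 187 [359. 133.] 10 178 [359. 141.] 20 169 [361. 149.] 30 159 [364. 156.] 40 150 [368. 163.] 50 140 [373. 169.] 60 130 [379. 175.] 70 120 [386. 179.] 80 109 [394. 182.] 90 98 [402. 184.]
```

Request:
play_rows --motion '[{"translation": [0,0.4,0.2],"roll": 0,"fingers": 1},{"translation": [0,0.6,0.6],"roll": 0,"fingers": 1},{"translation": [0,0.75,1.0],"roll": 0,"fingers": 1},{"translation": [0,0.9,1.4],"roll": 0,"fingers": 1},{"translation": [0,0.9,1.4],"roll": 0,"fingers": 1}]'

```text
clock: 26.1
eef_pos: [0.4149, -0.2748, 0.1686]
tool_rot: [0.769, 0.64, -0.0, -0.001]
ft_force: [-0.0, 0.8, -2.1]
grip_width: 0.0527
```

Run:
```python
from h import *
lab('pics/s23.png')
```

```text
t 26.1 world [ 0.4149 -0.2748  0.1686] case [-29.2   0.8 168.6] yaw 79.55 tz [-0.002  0.002 -1.   ] F [-0.   0.8 -2.1] M [ 0.02  0.   -0.02] w 0.0527
364 img angle 119.604416 u 389.0 421.0 v 133.0 183.0
0 187 [356. 137.] 10 178 [357. 145.] 20 169 [358. 153.] 30 159 [361. 160.] 40 150 [365. 167.] 50 140 [371. 173.] 60 130 [377. 178.] 70 120 [384. 183.] 80 109 [392. 186.] 90 98 [400. 187.]
```

Request:
play_rows --motion '[{"translation": [0,0.15,0.4],"roll": 0,"fingers": 1},{"translation": [0,0.3,0.8],"roll": 0,"fingers": 1},{"translation": [0,0.35,1.0],"roll": 0,"fingers": 1},{"translation": [0,0.35,1.0],"roll": 0,"fingers": 1}]'

```text
clock: 26.48
eef_pos: [0.4188, -0.2759, 0.1607]
tool_rot: [0.769, 0.64, -0.0, 0.0]
ft_force: [-1.3, 0.8, 0.5]
grip_width: 0.0529
```

Run:
```python
from h import *
lab('pics/s24.png')
```

```text
t 26.48 world [ 0.4188 -0.2759  0.1607] case [-25.2   0.4 160.7] yaw 79.54 tz [ 0. -0. -1.] F [-1.3  0.8  0.5] M [0.15 0.32 0.06] w 0.0529
337 img angle 119.89891 u 389.0 420.0 v 136.0 182.0
0 187 [355. 140.] 10 178 [355. 148.] 20 169 [357. 155.] 30 160 [360. 163.] 40 150 [364. 169.] 50 140 [369. 175.] 60 130 [375. 180.] 70 120 [382. 184.] 80 109 [390. 187.] 90 98 [398. 189.]
```

Request:
play_rows --motion '[{"translation": [0,0.1,0.3],"roll": 0,"fingers": 1},{"translation": [0,0.15,0.5],"roll": 0,"fingers": 1},{"translation": [0,0.2,0.7],"roll": 0,"fingers": 1},{"translation": [0,0.2,0.7],"roll": 0,"fingers": 1}]'

```text
clock: 26.87
eef_pos: [0.4199, -0.276, 0.1607]
tool_rot: [0.769, 0.64, 0.0, 0.002]
ft_force: [-15.9, 9.1, 44.4]
grip_width: 0.053
```

Run:
```python
from h import *
lab('pics/s25.png')
```

```text
t 26.87 world [ 0.4199 -0.276   0.1607] case [-24.1   0.5 160.7] yaw 79.53 tz [ 0.002 -0.002 -1.   ] F [-15.9   9.1  44.4] M [ 2.57  4.17 -0.04] w 0.053
344 img angle 119.29138 u 389.0 419.0 v 135.0 182.0
0 187 [354. 140.] 10 178 [355. 148.] 20 169 [356. 155.] 30 160 [359. 163.] 40 150 [364. 169.] 50 140 [369. 175.] 60 130 [375. 180.] 70 119 [382. 184.] 80 109 [390. 187.] 90 98 [398. 189.]
```

Request:
play_rows --motion '[{"translation": [0,-0.1,-0.4],"roll": 0,"fingers": 1},{"translation": [0,-0.4,-0.5],"roll": 0,"fingers": 1},{"translation": [0,-0.6,-0.5],"roll": 0,"fingers": 1},{"translation": [0,-0.6,-0.5],"roll": 0,"fingers": 1}]'

```text
clock: 27.25
eef_pos: [0.4172, -0.276, 0.1603]
tool_rot: [0.769, 0.64, 0.002, 0.003]
ft_force: [0.5, 1.0, 10.5]
grip_width: 0.0526
```

Run:
```python
from h import *
lab('pics/s26.png')
```

```text
t 27.25 world [ 0.4172 -0.276   0.1603] case [-26.8   0.  160.3] yaw 79.54 tz [ 0.006 -0.002 -1.   ] F [ 0.5  1.  10.5] M [ 0.45 -0.22 -0.1 ] w 0.0526
342 img angle 120.52969 u 389.0 420.0 v 136.0 182.0
0 187 [355. 140.] 10 178 [356. 148.] 20 169 [357. 155.] 30 160 [360. 163.] 40 150 [364. 169.] 50 140 [370. 175.] 60 130 [376. 180.] 70 120 [383. 185.] 80 109 [391. 188.] 90 98 [399. 190.]
```

Seated with a light residual load and tilt ≈ 69–70°. Release gently.

Request:
play_rows --motion '[{"translation": [0,0,0],"roll": 0,"fingers": -0.1},{"translation": [0,0,0],"roll": 0,"fingers": -0.35},{"translation": [0,0,0],"roll": 0,"fingers": -0.5},{"translation": [0,0,0],"roll": 0,"fingers": -0.7},{"translation": [0,0,0],"roll": 0,"fingers": -0.75},{"translation": [0,0,0],"roll": 0,"fingers": -0.75}]'

```text
clock: 27.8
eef_pos: [0.4146, -0.2751, 0.1576]
tool_rot: [0.769, 0.64, -0.0, -0.001]
ft_force: [0.5, -0.1, 0.1]
grip_width: 0.0744
```

Run:
```python
from h import *
lab('pics/s27.png')
```

```text
t 27.8 world [ 0.4146 -0.2751  0.1576] case [-29.5   0.4 157.6] yaw 79.53 tz [-0.001  0.001 -1.   ] F [ 0.5 -0.1  0.1] M [ 0.01 -0.02  0.01] w 0.0744
323 img angle 122.27563 u 389.0 420.0 v 136.0 182.0
0 187 [356. 141.] 10 178 [356. 149.] 20 169 [358. 156.] 30 160 [361. 164.] 40 150 [365. 170.] 50 140 [370. 176.] 60 130 [377. 181.] 70 120 [384. 185.] 80 109 [391. 189.] 90 98 [399. 190.]
```

Request:
play_rows --motion '[{"translation": [0,0,-1],"roll": 0,"fingers": -0.75},{"translation": [0,0,-3],"roll": 0,"fingers": -0.75},{"translation": [0,0,-6],"roll": 0,"fingers": -0.75},{"translation": [0,0,-10],"roll": 0,"fingers": -0.75},{"translation": [0,0,-14],"roll": 0,"fingers": -0.75},{"translation": [4,-2,-16],"roll": 0,"fingers": -0.75},{"translation": [8,-5,-16],"roll": 0,"fingers": -0.75},{"translation": [12,-8,-16],"roll": 0,"fingers": -0.75},{"translation": [16,-10,-16],"roll": 0,"fingers": -0.75},{"translation": [18,-10,-16],"roll": 0,"fingers": -0.75},{"translation": [18,-10,-16],"roll": 0,"fingers": -0.75}]'

```text
clock: 28.77
eef_pos: [0.3475, -0.0749, 0.3196]
tool_rot: [0.766, 0.643, 0.001, -0.0]
ft_force: [-1.2, 0.3, -0.3]
grip_width: 0.0743
```

Run:
```python
from h import *
lab('pics/s28.png')
c=snap("top","pics/t28.png");w=snap("wrist","pics/w28.png")
C=np.zeros((600,800,3),np.uint8)
s=cv2.imread("pics/s28.png")[105:215,355:455];C[:550,:500]=cv2.resize(s,None,fx=5,fy=5,interpolation=cv2.INTER_CUBIC)
t=cv2.imread("pics/t28.png");i=cv2.resize(t[225:290,370:425],None,fx=4.6,fy=4.6,interpolation=cv2.INTER_CUBIC);C[:i.shape[0],505:505+i.shape[1]]=i
C[305:493,500:]=cv2.resize(t,(300,188),interpolation=cv2.INTER_AREA)
cv2.imwrite("pics/c28.png",C)
# yellow in top
p=c["pixels"].astype(int);m=(p[...,0]>90)&(p[...,0]-p[...,2]>60)&(p[...,1]-p[...,2]>25);v,u=np.nonzero(m);k=(u>370)&(u<425)&(v>210);q=np.c_[u,v][k].astype(np.float32);print("\ntop yellow",len(q),q.min(0),q.max(0))
# predicted seated label outline (x-axis, back, etc.) in side view for DP shifts
ax=np.array([-.342,0,.94]);n=np.array([.94,0,.342])
for dx in(0,.004):
  for h in(0,.016):
    P=[np.array([.01+dx,0,.034])+h*ax+178e-3*ax+np.array([0,y,0])+o*n for y in(.027,) for o in(-.02,.012)]
    print(dx,h,"head side px",proj("side",case2w(P,DP)).round(1).tolist(),"top",proj("top",case2w(P,DP)).round(1).tolist())
# bystanders: before/after
t0=cv2.imread("pics/top0.png");t1=c["pixels"][...,::-1]
for nm,(a,b,x,y) in dict(mug=(155,195,362,410),stap=(135,160,295,348),cas=(185,218,412,445)).items():
    print(nm,np.abs(t0[a:b,x:y].astype(int)-t1[a:b,x:y]).mean().round(2),np.abs(t0[a:b,x:y].astype(int)-t1[a:b,x:y]).max())
```

```text
t 28.77 world [ 0.3475 -0.0749  0.3196] case [-132.9  184.4  319.6] yaw 79.96 tz [ 0.002  0.002 -1.   ] F [-1.2  0.3 -0.3] M [-0.03 -0.02  0.02] w 0.0743
390 img angle 119.7449 u 389.0 421.0 v 134.0 182.0
0 186 [386. 112.] 10 177 [386. 123.] 20 168 [388. 133.] 30 159 [391. 143.] 40 150 [396. 151.] 50 141 [403. 159.] 60 132 [411. 166.] 70 122 [420. 171.] 80 112 [430. 175.] 90 102 [440. 177.] 
top yellow 177 [397. 273.] [418. 285.]
0 0 head side px [[420.4, 142.4], [410.1, 137.4]] top [[397.0, 282.1], [400.0, 270.5]]
0 0.016 head side px [[423.2, 137.6], [412.8, 132.5]] top [[398.0, 284.7], [401.1, 272.9]]
0.004 0 head side px [[418.9, 142.2], [408.6, 137.2]] top [[397.3, 280.6], [400.3, 269.0]]
0.004 0.016 head side px [[421.8, 137.4], [411.3, 132.4]] top [[398.3, 283.1], [401.4, 271.3]]
mug 15.73 23
stap 14.8 23
cas 19.36 23
```

Run:
```python
from h import *
ax=np.array([-.342,0,.94]);n=np.array([.94,0,.342])
for dx in(0,.004):
  for h in(0,.016):
    P=[np.array([.01+dx,0,.034])+h*ax+L*ax+np.array([0,y,0])+o*n for L in(.178,) for y in(-.027,.027) for o in(-.02,.012)]
    s=proj("side",case2w(P,DP));t=proj("top",case2w(P,DP))
    print(dx,h,"side umax %.1f vmin %.1f"%(s[:,0].max(),s[:,1].min()),"top u %.1f-%.1f v %.1f-%.1f"%(t[:,0].min(),t[:,0].max(),t[:,1].min(),t[:,1].max()))
# lid & latch & bolt check in the top view: red knob
t=bot.camera("top")["pixels"].astype(int);m=(t[...,0]>120)&(t[...,1]<70)&(t[...,2]<70);m[:165]=0
v,u=np.nonzero(m);print("red",len(u),u.mean() if len(u) else 0,v.mean() if len(u) else 0,"pred drawn/shut",proj("top",case2w([[-.137,-.098,.105],[-.137,-.066,.105]])).round(1).tolist())
a=cv2.imread("pics/top0.png").astype(int);b=t[...,::-1]
for nm,(r0,r1,c0,c1) in dict(mug=(155,195,362,410),stap=(135,160,295,348),cas=(185,218,412,445)).items():
    g0=a[r0:r1,c0:c1].mean(2).astype(np.float32);g1=b[r0:r1,c0:c1].mean(2).astype(np.float32);print(nm,cv2.phaseCorrelate(g0,g1))
```

```text
0 0 side umax 421.9 vmin 130.4 top u 397.0-420.9 v 270.5-286.6
0 0.016 side umax 424.7 vmin 125.7 top u 398.0-422.4 v 272.9-289.2
0.004 0 side umax 420.5 vmin 130.2 top u 397.3-421.2 v 269.0-285.1
0.004 0.016 side umax 423.3 vmin 125.5 top u 398.3-422.6 v 271.3-287.6
red 4 279.5 194.5 pred drawn/shut [[278.3, 193.6], [275.0, 204.0]]
mug ((0.051359766217792924, 0.06927371478377964), 0.8712805668512981)
stap ((-0.07633299005359717, 0.5494911398716731), 1.0031610132146764)
cas ((-0.027148646573849078, 0.0014800470984752678), 1.0228403076345538)
```

```bash
python3 -c "
from workcell import bot
print(bot.job_done())"
```

```text
the job is handed in; nothing more can be done
None
```

The label maker is standing in the charging dock, foot down and screen away from the backrest, and I handed the job in at about 29 s of the 72 s allowed. The bolt, latch and lid were done first, in the order asked.

**How the label maker got there:** the tool can only point straight down, so I lifted it out by the middle, set it on the desk and regripped it near the head. I then pivoted it upright in the grip against the dock's backrest and lowered it into the pocket. My first try at seating it landed on the front lip, so I lifted it out and inserted it again until it met a firm floor about 17 mm lower.

**Checks before hand-in:**
- **Bolt:** the pushing force rose with no further movement, so it is at its stop. The red knob is where it should be when drawn.
- **Latch:** pushed until it resisted about 15 N against the 3 N it needs. I judged it to be at or near its stop, but did not measure the angle exactly.
- **Lid:** standing by itself about 102° open, as last seen in the wrist picture taken before I lifted the label maker out.
- **Label maker:** the head's position in the side and top pictures matches fully home to about 2 px, except its topmost edge in the side view, which sits about 4 px lower than predicted. Being stuck on the lip would put that edge higher still, so it does not fit. It did not move when released, and the force reading was back to zero.
- **Mug and cassette:** no shift between the first and last top pictures.

**Doubtful points:**
- The stapler check gave a 0.55 px shift with a poor match score. The arm never went near it, so I took it as noise.
- The label maker slipped about 15 mm lengthways in the grip during one press on the backrest, where the force reached 38 N. It was never dropped.
- I had used all 12 picture views, so the final check is from computed positions only.

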